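# Strap down a connecting rod with a quarter-turn T-bolt

## Task

Clamp the connecting rod on the sloped stand: push the open yellow strap down flat onto the deck, then take the red-handled T-bolt from its wooden block, pass its T-head through the slot in the strap and the deck until its collar rests on the strap, and turn it a quarter turn so that the head is locked square across the slot. Let go of it, and leave the other things on the bench where they are.

Things in the scene. Friction and masses are not known exactly. Their poses are not given: they have to be found in the camera images.
- deck: Aluminium deck of the blue stand, 180 wide, 12 mm thick, fixed, sloping 30 deg down to the robot. Origin: slot centre, top surface (100 mm above table). x up the slope away from the robot (deck spans -60..185 mm), y across, z out of the surface. Slot right through: 24 (x) by 70 (y) mm, 60 mm free below. A steel connecting rod is fixed across it at x 115 mm, 22 mm high.
- strap (a joint): Hinge of the yellow clamping strap, rad. 0 = flat on the deck (end stop), grows as it is swung open upwards, at most 1.1. It starts open. Stiff hinge (0.6 N m of friction, no spring): it stays where it is left; 3 to 6 N at the free end moves it.
- strap_push (a point): Point on the strap's top face near its free, robot-side end: 13 mm from the end edge, midway across; 197 mm from the hinge and 16 mm lower, in the strap. Moves with it. Strap 92 mm wide, 12 thick; closed, its flat part covers deck x -45..75 mm, then it steps up 22 mm over the rod to the hinge.
- strap_slot (a point): Centre of the strap's slot, on its top face; the slot goes through the strap, 22 mm along deck x by 68 mm along deck y. With the strap closed it lies over the deck's slot, 12 mm above the deck's surface.
- strap_hinge (a point): Point on the strap's hinge line (which runs along deck y), midway across: 165 mm up the slope from the slot and 28 mm above the deck's surface.
- tbolt: Loose T-bolt, 112 mm long, 0.2-0.4 kg, upright in the block. Origin: centre of the T-head's end (bottom); z up the shank, x along the T-head. T-head 60 (x) x 16 (y), z 0..14 (first 6 mm only 52 x 10); shank 16 dia; dark collar 44 dia, z 44..52; red flat handle 60 (x) x 16 (y), z 52..112, parallel to the head. Collar on closed strap: origin 32 mm below the deck's top, head 6 mm clear under it.
- holder: Wooden block 105 (x) x 75 (y) x 55 (z) mm, fixed to the table, origin at the centre of its underside. The T-bolt stands in its pocket (66 x 22 mm, 50 deep), collar resting on the block's top, T-head and handle along the block's x.
- spray_can: Bystander: green spray can, 60 mm across, 170 high, origin under its centre.
- piston: Bystander: aluminium piston, 80 mm across, 66 high, origin under its centre.
- bearing: Bystander: steel ring 52 mm across, 16 high, lying flat, origin under its centre.
- spanner: Bystander: spanner lying on the table.
- screwdriver: Bystander: screwdriver lying on the table.
- parts_box: Bystander: orange box 100 x 70 x 60 mm, origin under its centre.
- jar: Bystander: amber jar, 70 mm across, 90 high, origin under its centre.
Mind the look-alikes: they are no part of the job. Leave any blue or purple look-alike of the tbolt alone.

How it is judged:
On the way, in this order (a step that is already met when the one before it is completed fails the run):
1. the strap is swung down flat on the deck (value of joint strap below 0.04 rad), for 0.2 s.
2. the T-head is through both slots and below the deck, the strap still down (z of tbolt in the frame of deck between -0.04 and -0.027 m and x of tbolt in the frame of deck between -0.01 and 0.01 m and y of tbolt in the frame of deck between -0.028 and 0.028 m and value of joint strap below 0.04 rad and angle between the z axis of tbolt and the z axis of deck, either way round below 0.2 rad), for 0.1 s.
At the end, for the whole second after the job is handed in: Strap flat on the deck (0.04 rad); T-bolt square to the deck (0.2 rad), collar on the strap (within 5 mm), head below the deck and turned across the slot (its x within 0.35 rad of the deck's x, either way round), anywhere along the slot, released and at rest (all of step 2 and angle between the x axis of tbolt and the x axis of deck, either way round below 0.35 rad and contact force between the fingers and tbolt below 0.1 N and linear speed of tbolt below 0.02 m/s); the robot touches nothing.
It fails at once if a bystander is shifted by more than 40 mm (distance of any of spray_can, piston, bearing, spanner, screwdriver, parts_box, jar from where it was at the start of the episode above 0.04 m).
It also fails if it takes over 58 s, if anything falls off the work surface, if the arm or the gripper's body presses on something with over 40 N, if the wrist force passes 120 N, or if a joint passes its speed limit or range.

## Robot

A 7-joint arm with a two-finger parallel gripper is mounted at the origin on the work surface. World frame = base frame: x ahead of the robot, y to its left, z up, the work surface at z = 0. Lengths are in m, angles in rad, forces in N, time in s.
With the tool pointing down it reaches from about 0.4 to 0.85 m from the base axis. Payload 10.4 kg.
Tool frame: the origin (TCP) lies midway between the tips of the shut fingers; the grasp point (between the pads) lies 19 mm behind it (env.hold_point_z is the distance from the TCP to the grasp point, in m); z points along the fingers, y is the direction in which the jaws open and shut (so a half turn about z gives the same grasp; the last joint's range is limited). The gripper opens to 85 mm and grips with 20 to 120 N. Pads are 22 mm wide; open, the fingers measure 114 mm over their backs; the gripper's body (76 mm by 85 mm) begins 54 mm behind the grasp point. The pads swing forward as they close: fully open they stand 13 mm farther back than shut.
Start: joints at [1.235, 0.332, -0.065, 1.46, 0.022, 1.35, -0.088], TCP at [0.192, -0.595, 0.231] pointing down, gripper open.
Joint ranges: [-2.6, 2.6], [-0.5, 2.12], [-1.47, 1.34], [0.16, 2.42], [-1.27, 4.41], [0.06, 2.06], [-2.6, 2.6]. Speed limits (rad/s): [2.22, 2.22, 2.79, 2.79, 3.14, 3.14, 3.14].

## Interface

Orientations are given as a rotation vector (axis times angle).
In Python, from cell import env, vision gives the robot as it stands.
- The arm moves only by the tool carry_out, never from a script. Its argument "moves" is a list of rows, each an object of numbers: "gripper": the opening, from -1 (shut) to 1 (fully open); "tx", "ty", "tz": the shift along the tool's x, y, z in mm; "rx", "ry", "rz": the turn, a rotation vector about the tool's x, y, z in degrees. In form: [{"gripper": .., "tx": .., "ty": .., "tz": .., "rx": .., "ry": .., "rz": ..}, ...]. A call has 1 to 5 rows; each row is the pose to reach, as a shift and turn from the pose commanded when the call began, along the tool's axes at that moment; what a row does not reach only later rows make up. A row lasts 1/12 s, in which the tool goes at most 41.7 mm and 7.16 degrees, less where a joint would pass 70% of its speed; a pose out of reach is approached as far as the arm can. A call with a gripper value outside its range is refused whole. The fingers move at their own pace and stop on an object; the grip force is fixed at half the most. Time passes only in rows, so rows that repeat a pose let the fingers close. It gives the time, the measured TCP pose, the force and the opening at its end, in the units of the state.
- env.get_state(): the state, without advancing time (a new reading comes with each control period).
- vision.read_camera(name): name is "scene" or "top"; returns the picture (384x512x3 uint8, blue, green, red); there is no depth.
- vision.camera_info(name): a dict with "vertical_fov" (degrees; the focal length in pixels is half the picture's height over the tangent of half this angle, whatever the lens; pixels are square), "cx", "cy" (the principal point, pixels), "k1" (the pictures are not rectified: a ray, as slopes to the right and down, at radius r is drawn at 1 + k1 r^2 times it, then the intrinsics apply), "view" (4x4, takes a point from world to camera coordinates). Camera axes: x right, y down, z forward; pixel columns grow to the right and rows downward; lengths in m; the calibration is good to about 2 mm. A picture is of the moment at which its call begins. camera_info takes no time and is no camera call.
- env.sign_off(): hands the job in, once; it reports no verdict.
The state is a dict: "t": time; "joint_positions": joint angles; "joint_velocities": joint speeds; "joint_torque": joint torques, N m; "tool_pos": TCP position; "tool_rot": TCP orientation; "wrist_force": force on the tool from outside, world axes, zero at the start; "ft_torque": the same for the moment, N m; "width": finger opening in m.
Only numpy, scipy, OpenCV 4.12 (cv2) and the standard library are available. Lean on these libraries where they do the work, as an engineer would, in place of code of your own. Each camera call takes 0.05 s, during which the arm holds its last target.

## Working session

There is one attempt and no reset: what is moved stays moved. The work goes in short steps, Python scripts to look and compute and a tool call to move; the robot and the scene stay as the last step left them, time stands still between calls to the robot, and variables do not carry over. Pictures are saved under pics/ and viewed, and the job is handed in when it is done.

Besides the shell and the picture viewer there is one more tool, called after "Emit:" as name(argument=value, ...) on one line, values as JSON. carry_out: Moves the arm, as the interface text tells. Its arguments: {"type":"object","properties":{"moves":{"type":"array","items":{"type":"object","properties":{"gripper":{"type":"number"},"tx":{"type":"number"},"ty":{"type":"number"},"tz":{"type":"number"},"rx":{"type":"number"},"ry":{"type":"number"},"rz":{"type":"number"}}}}},"required":["moves"]}

```bash
ls; mkdir -p pics; python3 - <<'E'
from cell import env, vision
import cv2, numpy as np
print(env.get_state())
for n in("scene","top"):
    im=vision.read_camera(n); cv2.imwrite(f"pics/{n}0.png",im); print(n,vision.camera_info(n))
E
```

```text
pics
{'t': 0.0, 'joint_positions': array([ 1.2354066 ,  0.33287922, -0.06471906,  1.46095059,  0.02161101,
        1.34988117, -0.08852295]), 'joint_velocities': array([ 1.33481825e-03,  3.74295939e-04, -9.94973928e-04, -2.78606293e-04,
        6.70880022e-04,  6.32851191e-05, -7.82556072e-05]), 'joint_torque': array([-3.97011490e-04, -6.25456452e+01,  4.93492861e-02, -3.91604304e+01,
        1.63178961e-02,  9.92855639e-03,  2.74100051e-05]), 'tool_pos': array([ 0.19220873, -0.59431763,  0.23050696]), 'tool_rot': array([-3.10187037e+00, -4.89140571e-01,  4.56068631e-04]), 'wrist_force': array([-0.7108158 ,  0.46992668, -0.39762585]), 'ft_torque': array([0.02040246, 0.01999748, 0.00787837]), 'width': 0.08532006507111325}
scene {'vertical_fov': 56.39559584417931, 'cx': 255.56109904972672, 'cy': 192.01594299964358, 'k1': 0.039278913044681354, 'view': array([[ 5.95741191e-01,  8.03175597e-01, -1.18072284e-03,
        -3.57735845e-01],
       [ 6.13299309e-01, -4.55852074e-01, -6.45029336e-01,
        -2.59444970e-01],
       [-5.18610057e-01,  3.83546408e-01, -7.64156896e-01,
         1.62689285e+00],
       [ 0.00000000e+00,  0.00000000e+00,  0.00000000e+00,
         1.00000000e+00]])}
top {'vertical_fov': 53.596415763244266, 'cx': 251.69406289712552, 'cy': 185.1690882040061, 'k1': 0.031296114159334164, 'view': array([[ 1.67464740e-02, -9.99856451e-01,  2.57546711e-03,
        -2.47897892e-02],
       [-9.79925779e-01, -1.69243295e-02, -1.98642984e-01,
         6.04741858e-01],
       [ 1.98658058e-01,  8.02802961e-04, -9.80068534e-01,
         1.07593155e+00],
       [ 0.00000000e+00,  0.00000000e+00,  0.00000000e+00,
         1.00000000e+00]])}
```

View pics/scene0.png

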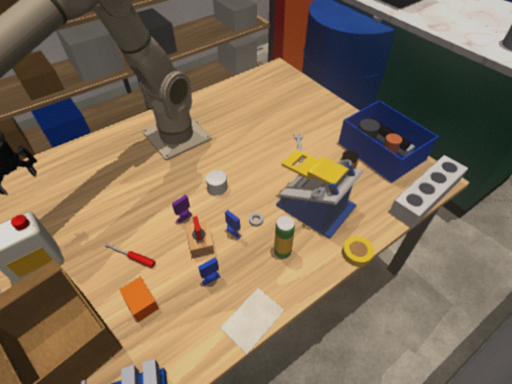

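View pics/top0.png

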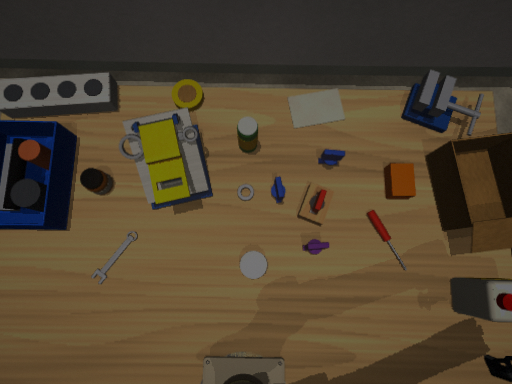

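The red-handled bolt stands in the wooden block at scene (198,230) / top (320,200). The look-alikes are blue at scene (233,223) and (208,271), and purple at (181,207). The strap is open on the stand at scene (318,168) / top (165,165). Next I'll enlarge both.

```bash
cat > h.py <<'E'
import numpy as np, cv2
from cell import env, vision
from scipy.spatial.transform import Rotation as R
def cam(n):
    i=vision.camera_info(n); f=192/np.tan(np.radians(i['vertical_fov']/2))
    return i,f
def ray(n,u,v):
    i,f=cam(n); x=(u-i['cx'])/f; y=(v-i['cy'])/f
    rd=np.hypot(x,y); r=rd
    for _ in range(30): r=rd/(1+i['k1']*r*r)
    s=r/rd if rd>0 else 1
    V=i['view']; d=V[:3,:3].T@np.array([x*s,y*s,1]); o=-V[:3,:3].T@V[:3,3]
    return o,d/np.linalg.norm(d)
def onz(n,u,v,z):
    o,d=ray(n,u,v); return o+d*(z-o[2])/d[2]
def onplane(n,u,v,p,nn):
    o,d=ray(n,u,v); return o+d*((p-o)@nn)/(d@nn)
def tri(a,b):
    o1,d1=ray('scene',*a);o2,d2=ray('top',*b)
    A=np.c_[d1,-d2]; s=np.linalg.lstsq(A,o2-o1,rcond=None)[0]
    p,q=o1+s[0]*d1,o2+s[1]*d2
    return (p+q)/2,np.linalg.norm(p-q)*1000
def proj(n,P):
    i,f=cam(n); P=np.atleast_2d(P); c=P@i['view'][:3,:3].T+i['view'][:3,3]
    x=c[:,0]/c[:,2];y=c[:,1]/c[:,2];r2=x*x+y*y;k=1+i['k1']*r2
    return np.c_[x*k*f+i['cx'],y*k*f+i['cy']]
def crop(im,u0,v0,u1,v1,k,fn):
    c=cv2.resize(im[v0:v1,u0:u1],None,fx=k,fy=k,interpolation=cv2.INTER_CUBIC); cv2.imwrite('pics/'+fn,c)
E
python3 - <<'E'
from h import *
s=cv2.imread('pics/scene0.png');t=cv2.imread('pics/top0.png')
t=np.clip(t.astype(float)*1.6,0,255).astype(np.uint8)
a=cv2.resize(s[195:285,165:255],None,fx=5,fy=5,interpolation=cv2.INTER_CUBIC)
b=cv2.resize(t[170:230,290:350],None,fx=5.5,fy=7.5,interpolation=cv2.INTER_CUBIC)
cv2.imwrite('pics/bolt0.png',np.hstack([a,b])) if a.shape[0]==b.shape[0] else None
a=cv2.resize(s[140:240,265:365],None,fx=4,fy=4,interpolation=cv2.INTER_CUBIC)
b=cv2.resize(t[105:215,115:215],None,fx=4,fy=4/1.1,interpolation=cv2.INTER_CUBIC)
cv2.imwrite('pics/stand0.png',np.hstack([a,b]))
E
```

```text
(no output)
```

View pics/bolt0.png

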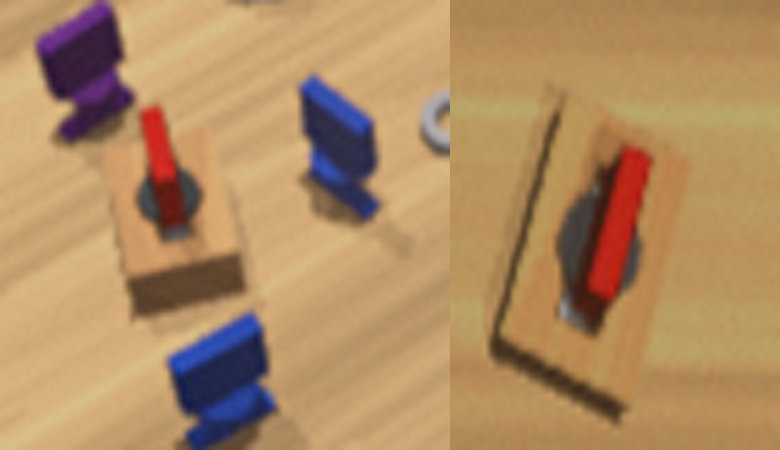

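View pics/stand0.png

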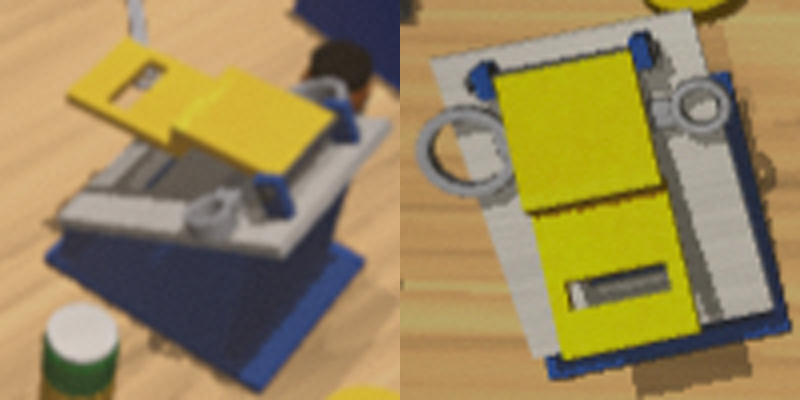

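```bash
python3 - <<'E'
from h import *
s=cv2.imread('pics/scene0.png');t=cv2.imread('pics/top0.png')
t2=np.clip(t.astype(float)*1.6,0,255).astype(np.uint8)
crop(t2,115,102,215,217,5,'st1.png'); crop(s,270,140,365,240,6,'ss1.png')
def red(im):
    h=cv2.cvtColor(im,cv2.COLOR_BGR2HSV); return (((h[...,0]<6)|(h[...,0]>174))&(h[...,1]>190)&(h[...,2]>60)).astype(np.uint8)*255
m=red(t); m[:, :300]=0; m[:,345:]=0; m[:170]=0;m[230:]=0
print(np.unique(cv2.cvtColor(t,cv2.COLOR_BGR2HSV)[...,2][m>0],return_counts=True))
h=cv2.cvtColor(t,cv2.COLOR_BGR2HSV)
b=m.copy(); b[h[...,2]<100]=0
c,_=cv2.findContours(b,0,2); c=max(c,key=cv2.contourArea); r=cv2.minAreaRect(c); bx=cv2.boxPoints(r); print(r,bx)
P=np.array([onz('top',u,v,.123) for u,v in bx]); print(P.round(4),P.mean(0)); print([np.linalg.norm(P[i]-P[i-1]) for i in range(4)])
E
```

```text
(array([ 62,  65,  68,  71,  72,  73,  77,  78,  80,  87,  88,  90,  91,
        92,  93,  95,  96,  97,  98,  99, 100, 101, 102, 103, 104, 106,
       107, 109, 111, 112, 113, 114, 115, 116, 117, 118, 120], dtype=uint8), array([ 1,  1,  1,  1,  1,  1,  2,  1,  1,  1,  1,  1,  1,  2,  1,  1,  1,
        1,  1,  2,  1,  2,  1,  1,  3,  1,  4,  3,  1,  2,  2,  6,  4,  8,
       32, 17,  1]))
((320.4817199707031, 199.1751708984375), (4.442659854888916, 19.650224685668945), 19.98310661315918) [[315.03647 207.64963]
 [321.7518  189.18246]
 [325.92697 190.70071]
 [319.21164 209.16788]]
[[ 0.5316 -0.1922  0.123 ]
 [ 0.5843 -0.2119  0.123 ]
 [ 0.5802 -0.2236  0.123 ]
 [ 0.5275 -0.2037  0.123 ]] [ 0.55589033 -0.20786773  0.123     ]
[np.float64(0.012233245668018065), np.float64(0.05634609085698586), np.float64(0.012351855564170802), np.float64(0.05629730694469158)]
```

View pics/st1.png

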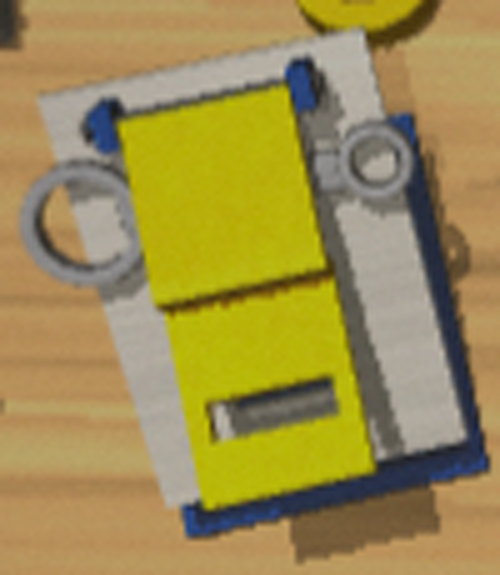

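View pics/ss1.png

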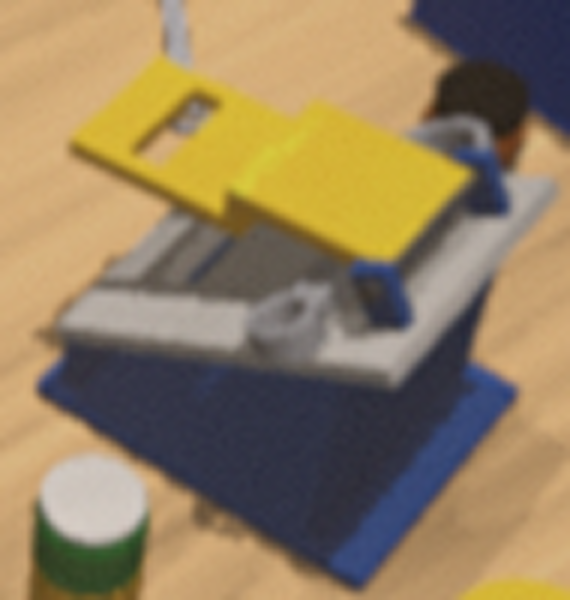

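```bash
python3 - <<'E'
from h import *
T=lambda x,y:(115+(x+.5)/5-.5,102+(y+.5)/5-.5)
S=lambda x,y:(270+(x+.5)/6-.5,140+(y+.5)/6-.5)
FL=onz('top',*T(38,97),.1925);FR=onz('top',*T(363,29),.1925);NR=onz('top',*T(467,442),.07);NL=onz('top',*T(165,507),.07)
sFL=onz('scene',*S(555,180),.1925);sFR=onz('scene',*S(392,378),.1925);sNR=onz('scene',*S(52,325),.07)
for n,p in dict(FL=FL,FR=FR,NR=NR,NL=NL,sFL=sFL,sFR=sFR,sNR=sNR).items(): print(n,p.round(4))
n=np.linalg.norm
print('w',n(FL-FR),n(NL-NR),'l',n(FL-NL),n(FR-NR), 'scene',n(sFL-sFR),n(sFR-sNR))
for a,b in((FR,NR),(FL,NL),(sFR,sNR)): print(np.degrees(np.arctan2(*(a-b)[[1,0]])))
for a,b in((FL,FR),(NL,NR),(sFL,sFR)): print('y',np.degrees(np.arctan2(*(a-b)[[1,0]]))-90)
print('triFR',tri(S(392,378),T(363,29)),tri(S(555,180),T(38,97)),tri(S(52,325),T(467,442)))
# strap points triangulated
for nm,a,b in (('endL?',(163,57),(208,508)),('endR',(72,148),(374,470)),('hingeR',(388,262),(325,268)),('stepL',(318,103),(160,305)),('farR',(388,262),(292,85)),('farL',(472,178),(120,115)),('stepR',(230,192),(327,270))):
    print(nm,tri(S(*a),T(*b)))
E
```

```text
FL [0.75   0.3398 0.1925]
FR [0.7929 0.1659 0.1925]
NR [0.5864 0.1144 0.07  ]
NL [0.5447 0.2894 0.07  ]
sFL [0.7523 0.3375 0.1925]
sFR [0.8003 0.1624 0.1925]
sNR [0.5898 0.1114 0.07  ]
w 0.17915697404753342 0.1799071219078105 l 0.24437870658627736 0.2455934971221436 scene 0.18160533555122652 0.2488650148224009
14.01324258478426
13.81248209703944
13.621337063459126
y 13.860112056219762
y 13.413587397651398
y 15.329010310291935
triFR (array([0.79647077, 0.1676496 , 0.18452454]), np.float64(0.6185747325110836)) (array([0.75087099, 0.34055862, 0.18960942]), np.float64(0.7170320160243074)) (array([0.58703143, 0.11449096, 0.0653054 ]), np.float64(0.9590965430111399))
endL? (array([0.52943269, 0.23882747, 0.17505467]), np.float64(2.570497756199449))
endR (array([0.55171117, 0.15178008, 0.16789759]), np.float64(0.73087942966553))
hingeR (array([0.6963568 , 0.22265729, 0.13622864]), np.float64(75.62193868505335))
stepL (array([0.63302428, 0.26435467, 0.20201939]), np.float64(2.5814060203092097))
farR (array([0.75220715, 0.19952261, 0.21466475]), np.float64(3.4322120217458973))
farL (array([0.73336292, 0.28805794, 0.20991566]), np.float64(2.903555388246891))
stepR (array([0.65422283, 0.17790346, 0.19992199]), np.float64(2.173656140230614))
```

```bash
cat >> h.py <<'E'
YAW=np.radians(13.8); O=np.array([.6172,.2131,.1])
def deck(O=O,yaw=YAW):
    c,s=np.cos(yaw),np.sin(yaw);k=np.cos(np.pi/6)
    X=np.array([c*k,s*k,.5]);Y=np.array([-s,c,0]);Z=np.cross(X,Y)
    return X,Y,Z
X,Y,Z=deck()
def W(p): return O+X*p[0]+Y*p[1]+Z*p[2]
def push(th):
    # closed rel hinge (-.197,-.016) in (X,Z); opening swings up
    a=np.array([-.197,-.016]); c,s=np.cos(th),np.sin(th)
    # up-rotation: -X -> +Z
    x=a[0]*c+a[1]*s; z=-a[0]*s+a[1]*c
    return W([.165+x,0,.028+z])
RD=np.c_[Y,X,-Z]           # tool: x=deckY,y=deckX,z=-deckZ
def tilt(Rm,deg): return Rm@R.from_euler('x',deg,degrees=True).as_matrix()
def delta(p,Rm,cur=None):
    s=env.get_state(); p0=s['tool_pos'];R0=R.from_rotvec(s['tool_rot']).as_matrix()
    d=R0.T@(p-p0)*1000; r=np.degrees(R.from_matrix(R0.T@Rm).as_rotvec())
    print('t',d.round(1),'r',r.round(2)); return d,r
def st():
    s=env.get_state(); print('t',round(s['t'],2),'p',s['tool_pos'].round(4),'F',s['wrist_force'].round(1),'w',round(s['width'],4),'q',s['joint_positions'].round(2)); return s
E
python3 - <<'E'
from h import *
st()
for th in (.6,.5,.45,.4,.3,.2,.1,0): print(th,push(th).round(4))
# check theta by projecting
for th in (.4,.45,.5,.55): print(th,proj('top',push(th)),proj('scene',push(th)))
RV=tilt(RD,15)
delta(np.array([.35,-.25,.32]),RV)
delta(push(.48)+Z*.05,RV)
E
```

```text
t 0.1 p [ 0.1922 -0.5944  0.2306] F [ 1.  -0.2 -0.1] w 0.0851 q [ 1.24  0.33 -0.06  1.46  0.02  1.35 -0.09]
0.6 [0.5504 0.1967 0.2058]
0.5 [0.5515 0.197  0.1861]
0.45 [0.5527 0.1973 0.1763]
0.4 [0.5544 0.1977 0.1666]
0.3 [0.5593 0.1989 0.1475]
0.2 [0.5659 0.2005 0.1289]
0.1 [0.5744 0.2026 0.1112]
0 [0.5845 0.2051 0.0944]
0.4 [[172.5369607  194.47164069]] [[292.05339727 159.46550094]]
0.45 [[171.92096789 194.47079019]] [[291.86219602 157.29919634]]
0.5 [[171.25325546 194.28701333]] [[291.78218642 155.15529744]]
0.55 [[170.53403266 193.91534521]] [[291.81536213 153.03828647]]
t [ 256.1 -279.2  -89.1] r [-12.14  11.18 -85.36]
t [ 560.8 -644.1    5.9] r [-12.14  11.18 -85.36]
```

Emit:
carry_out(moves=[{"gripper": -1, "tx": 20, "ty": -25, "tz": -20, "rx": -1, "ry": 1, "rz": -7}, {"gripper": -1, "tx": 50, "ty": -50, "tz": -45, "rx": -2, "ry": 2, "rz": -14}, {"gripper": -1, "tx": 75, "ty": -78, "tz": -60, "rx": -3, "ry": 3, "rz": -21}, {"gripper": -1, "tx": 105, "ty": -108, "tz": -75, "rx": -4, "ry": 4, "rz": -28}, {"gripper": -1, "tx": 130, "ty": -135, "tz": -85, "rx": -5, "ry": 5, "rz": -34}])

```text
t: 0.52
tool_pos: [0.2739, -0.4273, 0.3163]
tool_rot: [2.751, 1.351, 0.152]
wrist_force: [1.1, -0.6, 0.8]
width: 0.0257
```

```bash
python3 - <<'E'
from h import *
st(); RV=tilt(RD,15)
delta(np.array([.38,-.2,.32]),RV)
delta(push(.48)+Z*.05,RV)
E
```

```text
t 0.52 p [ 0.2739 -0.4273  0.3163] F [ 1.1 -0.6  0.8] w 0.0257 q [ 1.19 -0.01 -0.22  1.68 -0.09  1.38  0.33]
t [244.8 -55.    4.2] r [ -6.7    6.5  -50.99]
t [ 638.9 -188.   107.3] r [ -6.7    6.5  -50.99]
```

Emit:
carry_out(moves=[{"gripper": -1, "tx": 35, "ty": -10, "tz": 0, "rx": -1, "ry": 1, "rz": -7}, {"gripper": -1, "tx": 73, "ty": -18, "tz": 0, "rx": -2, "ry": 2, "rz": -14}, {"gripper": -1, "tx": 110, "ty": -27, "tz": 2, "rx": -3, "ry": 3, "rz": -21}, {"gripper": -1, "tx": 148, "ty": -36, "tz": 3, "rx": -4, "ry": 4, "rz": -28}, {"gripper": -1, "tx": 185, "ty": -42, "tz": 3, "rx": -5, "ry": 4, "rz": -34}])

```text
t: 0.93
tool_pos: [0.3539, -0.2556, 0.318]
tool_rot: [2.176, 2.046, 0.26]
wrist_force: [1.3, -0.7, -0.2]
width: 0.0001
```

```bash
python3 - <<'E'
from h import *
st(); RV=tilt(RD,15)
delta(push(.48)+Z*.05+[0,0,.05],RV)
E
```

```text
t 0.93 p [ 0.3539 -0.2556  0.318 ] F [ 1.3 -0.7 -0.2] w 0.0001 q [ 1.05 -0.24 -0.34  1.89 -0.24  1.32  0.69]
t [454.8 131.5  86.1] r [ -1.93   2.63 -17.02]
```

Emit:
carry_out(moves=[{"gripper": -1, "tx": 38, "ty": 11, "tz": 6, "rx": -1, "ry": 0.5, "rz": -4}, {"gripper": -1, "tx": 75, "ty": 22, "tz": 12, "rx": -1, "ry": 1, "rz": -8}, {"gripper": -1, "tx": 113, "ty": 33, "tz": 18, "rx": -2, "ry": 2, "rz": -12}, {"gripper": -1, "tx": 150, "ty": 43, "tz": 24, "rx": -2, "ry": 2.5, "rz": -16}, {"gripper": -1, "tx": 188, "ty": 54, "tz": 30, "rx": -2, "ry": 2.6, "rz": -17}])

```text
t: 1.35
tool_pos: [0.4251, -0.0716, 0.3059]
tool_rot: [1.831, 2.33, 0.306]
wrist_force: [1.0, -0.8, 0.1]
width: 0.0003
```

```bash
python3 - <<'E'
from h import *
st(); RV=tilt(RD,15)
delta(push(.48)+Z*.05+[0,0,.05],RV)
E
```

```text
t 1.35 p [ 0.4251 -0.0716  0.3059] F [ 1.  -0.8  0.1] w 0.0003 q [ 0.88 -0.33 -0.57  1.96 -0.33  1.25  0.63]
t [231.  148.3  71.1] r [ 0.03  0.09 -0.11]
```

Emit:
carry_out(moves=[{"gripper": -1, "tx": 33, "ty": 21, "tz": 10}, {"gripper": -1, "tx": 66, "ty": 42, "tz": 20}, {"gripper": -1, "tx": 99, "ty": 64, "tz": 30}, {"gripper": -1, "tx": 132, "ty": 85, "tz": 40}, {"gripper": -1, "tx": 165, "ty": 106, "tz": 50}])

```text
invalid input at $.moves[0]: expected keys gripper, tx, ty, tz, rx, ry, rz
```

```bash
python3 - <<'E'
from h import *
st(); RV=tilt(RD,15)
delta(push(.48)+Z*.03,RV)
E
```

```text
t 1.35 p [ 0.4251 -0.0716  0.3059] F [ 1.  -0.8  0.1] w 0.0003 q [ 0.88 -0.33 -0.57  1.96 -0.33  1.25  0.63]
t [231.1 140.5 138.7] r [ 0.03  0.09 -0.11]
```

Emit:
carry_out(moves=[{"gripper": -1, "tx": 33, "ty": 21, "tz": 10, "rx": 0, "ry": 0, "rz": 0}, {"gripper": -1, "tx": 66, "ty": 42, "tz": 20, "rx": 0, "ry": 0, "rz": 0}, {"gripper": -1, "tx": 99, "ty": 64, "tz": 30, "rx": 0, "ry": 0, "rz": 0}, {"gripper": -1, "tx": 132, "ty": 85, "tz": 40, "rx": 0, "ry": 0, "rz": 0}, {"gripper": -1, "tx": 165, "ty": 106, "tz": 50, "rx": 0, "ry": 0, "rz": 0}])

```text
t: 1.77
tool_pos: [0.499, 0.1165, 0.2855]
tool_rot: [1.834, 2.326, 0.307]
wrist_force: [0.8, -0.9, -1.4]
width: -0.0002
```

```bash
python3 - <<'E'
from h import *
st(); RV=tilt(RD,15)
delta(push(.48)+Z*.03,RV)
E
```

```text
t 1.77 p [0.499  0.1165 0.2855] F [ 0.8 -0.9 -1.4] w -0.0002 q [ 0.84 -0.18 -1.03  1.84 -0.17  1.13  0.09]
t [66.  33.2 89. ] r [ 0.1   0.14 -0.28]
```

Emit:
carry_out(moves=[{"gripper": -1, "tx": 22, "ty": 11, "tz": 20, "rx": 0, "ry": 0, "rz": 0}, {"gripper": -1, "tx": 44, "ty": 22, "tz": 40, "rx": 0, "ry": 0, "rz": 0}, {"gripper": -1, "tx": 66, "ty": 33, "tz": 60, "rx": 0, "ry": 0, "rz": 0}, {"gripper": -1, "tx": 66, "ty": 33, "tz": 65, "rx": 0, "ry": 0, "rz": 0}, {"gripper": -1, "tx": 66, "ty": 33, "tz": 65, "rx": 0, "ry": 0, "rz": 0}])

```text
t: 2.18
tool_pos: [0.5298, 0.1909, 0.2287]
tool_rot: [1.836, 2.335, 0.307]
wrist_force: [-0.2, -0.8, -0.2]
width: 0.0002
```

```bash
python3 - <<'E'
from h import *
st(); RV=tilt(RD,15)
for n in("scene","top"):
    im=vision.read_camera(n); cv2.imwrite(f"pics/{n}1.png",im)
    if n=='scene': crop(im,240,80,365,210,5,'s1.png')
    else: crop(np.clip(im*1.6,0,255).astype(np.uint8),115,102,240,232,5,'t1.png')
print(proj('top',env.get_state()['tool_pos']),proj('scene',env.get_state()['tool_pos']))
delta(push(.48),RV)
E
```

```text
t 2.18 p [0.5298 0.1909 0.2287] F [-0.2 -0.8 -0.2] w 0.0002 q [ 0.74  0.15 -1.26  1.81  0.24  1.04 -0.36]
[[170.0271133  199.35905485]] [[287.27225457 143.28891456]]
t [ 2.3  9.  53.2] r [-0.01  0.08 -0.28]
```

View pics/s1.png

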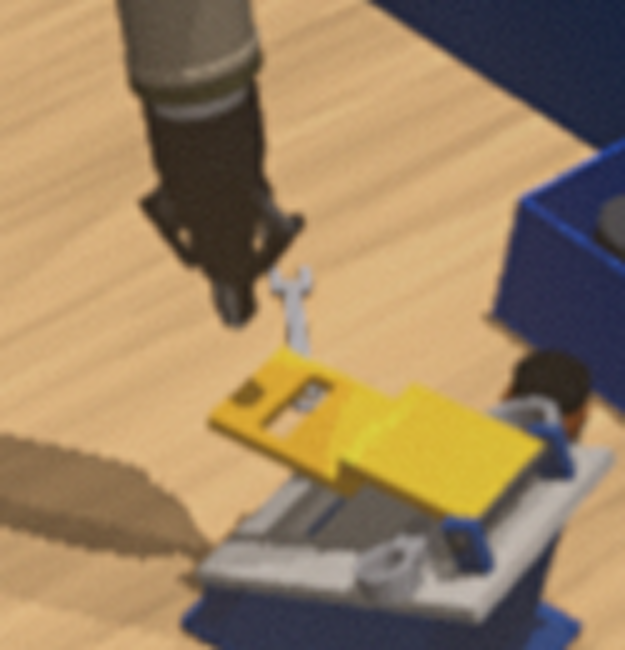

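View pics/t1.png

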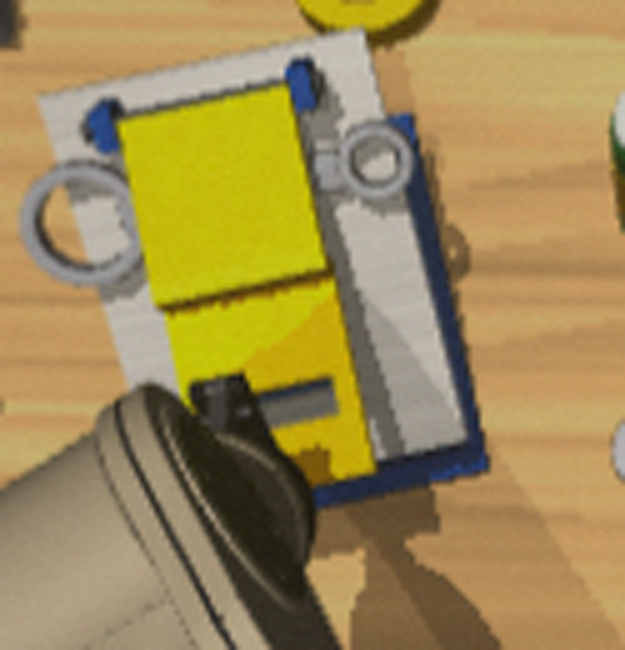

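```bash
python3 - <<'E'
from h import *
RV=tilt(RD,15)
for th in (.5,.45,.4,.3,.2,.1,.05,0): print(th,end=' '); delta(push(th),RV)
E
```

```text
0.5 t [ 2.3  9.5 49.3] r [-0.01  0.08 -0.28]
0.45 t [ 2.3  8.2 59.1] r [-0.01  0.08 -0.28]
0.4 t [ 2.3  7.4 69. ] r [-0.01  0.08 -0.28]
0.3 t [ 2.4  7.3 88.7] r [-0.01  0.08 -0.28]
0.2 t [  2.4   9.1 108.4] r [-0.01  0.08 -0.28]
0.1 t [  2.5  12.9 127.8] r [-0.01  0.08 -0.28]
0.05 t [  2.5  15.5 137.3] r [-0.01  0.08 -0.28]
0 t [  2.5  18.6 146.7] r [-0.01  0.08 -0.28]
```

Emit:
carry_out(moves=[{"gripper": -1, "tx": 2, "ty": 5, "tz": 20, "rx": 0, "ry": 0, "rz": 0}, {"gripper": -1, "tx": 2, "ty": 9, "tz": 40, "rx": 0, "ry": 0, "rz": 0}, {"gripper": -1, "tx": 2, "ty": 8, "tz": 55, "rx": 0, "ry": 0, "rz": 0}, {"gripper": -1, "tx": 2, "ty": 7, "tz": 68, "rx": 0, "ry": 0, "rz": 0}, {"gripper": -1, "tx": 2, "ty": 7, "tz": 80, "rx": 0, "ry": 0, "rz": 0}])

```text
t: 2.7
tool_pos: [0.5581, 0.1963, 0.1569]
tool_rot: [1.834, 2.322, 0.306]
wrist_force: [-1.1, -0.5, 1.0]
width: -0.0
```

```bash
python3 - <<'E'
from h import *
st()
RV=tilt(RD,15)
for th in (.3,.2,.1,.05,0): print(th,end=' '); delta(push(th),RV)
E
```

```text
t 2.7 p [0.5581 0.1963 0.1569] F [-1.1 -0.5  1. ] w -0.0 q [ 0.55  0.33 -1.14  1.84  0.47  0.95 -0.53]
0.3 t [ 2.3 -0.8  9.5] r [ 0.17  0.31 -0.37]
0.2 t [ 2.4  1.  29.2] r [ 0.17  0.31 -0.37]
0.1 t [ 2.5  4.7 48.6] r [ 0.17  0.31 -0.37]
0.05 t [ 2.6  7.3 58.2] r [ 0.17  0.31 -0.37]
0 t [ 2.7 10.4 67.6] r [ 0.17  0.31 -0.37]
```

Emit:
carry_out(moves=[{"gripper": -1, "tx": 2, "ty": 0, "tz": 11, "rx": 0, "ry": 0, "rz": 0}, {"gripper": -1, "tx": 2, "ty": 0, "tz": 22, "rx": 0, "ry": 0, "rz": 0}, {"gripper": -1, "tx": 2, "ty": 1, "tz": 32, "rx": 0, "ry": 0, "rz": 0}, {"gripper": -1, "tx": 2, "ty": 3, "tz": 42, "rx": 0, "ry": 0, "rz": 0}, {"gripper": -1, "tx": 2, "ty": 5, "tz": 50, "rx": 0, "ry": 0, "rz": 0}])

```text
t: 3.12
tool_pos: [0.5751, 0.2034, 0.1087]
tool_rot: [1.835, 2.325, 0.307]
wrist_force: [1.2, -1.0, 2.4]
width: 0.0
```

```bash
python3 - <<'E'
from h import *
st()
RV=tilt(RD,15)
for th in (.1,.05,0): print(th,end=' '); delta(push(th),RV)
im=vision.read_camera('scene');crop(im,240,80,365,210,5,'s2.png')
E
```

```text
t 3.12 p [0.5751 0.2034 0.1087] F [ 1.2 -1.   2.4] w 0.0 q [ 0.45  0.43 -1.06  1.85  0.59  0.89 -0.62]
0.1 t [-0.6 -0.2 -2.6] r [ 0.1   0.19 -0.34]
0.05 t [-0.6  2.4  6.9] r [ 0.1   0.19 -0.34]
0 t [-0.5  5.5 16.3] r [ 0.1   0.19 -0.34]
```

View pics/s2.png

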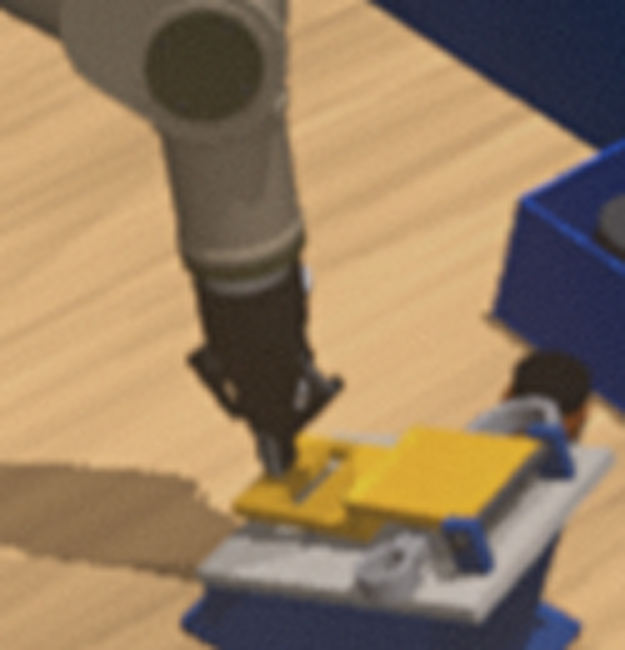

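The tip at crop (275,470) is pushing the strap, which is nearly closed. Next I'll finish the push with a slight overshoot.

Emit:
carry_out(moves=[{"gripper": -1, "tx": 0, "ty": 2, "tz": 6, "rx": 0, "ry": 0, "rz": 0}, {"gripper": -1, "tx": 0, "ty": 4, "tz": 12, "rx": 0, "ry": 0, "rz": 0}, {"gripper": -1, "tx": 0, "ty": 5, "tz": 16, "rx": 0, "ry": 0, "rz": 0}, {"gripper": -1, "tx": 0, "ty": 5, "tz": 18, "rx": 0, "ry": 0, "rz": 0}, {"gripper": -1, "tx": 0, "ty": 5, "tz": 18, "rx": 0, "ry": 0, "rz": 0}])

```text
t: 3.58
tool_pos: [0.5833, 0.2065, 0.0947]
tool_rot: [1.834, 2.326, 0.304]
wrist_force: [-21.6, -12.0, 33.7]
width: -0.0003
```

```bash
python3 - <<'E'
from h import *
st()
delta(push(0),tilt(RD,15))
E
```

```text
t 3.58 p [0.5833 0.2065 0.0947] F [-21.6 -12.   33.7] w -0.0003 q [ 0.42  0.46 -1.03  1.84  0.62  0.88 -0.64]
t [-1.6  0.6  0.5] r [ 0.02  0.26 -0.28]
```

```bash
cat >> h.py <<'E'
def rowz(p,Rm,n,N):
    s=env.get_state(); p0=s['tool_pos'];R0=R.from_rotvec(s['tool_rot']).as_matrix()
    d=R0.T@(p-p0)*1000; r=np.degrees(R.from_matrix(R0.T@Rm).as_rotvec())
    for i in range(1,n+1): print((d*i/N).round(0),(r*i/N).round(1))
def vert(yaw):
    x=np.array([np.cos(yaw),np.sin(yaw),0]); z=np.array([0,0,-1.]); return np.c_[x,np.cross(z,x),z]
RB=vert(np.radians(159.5))
E
python3 - <<'E'
from h import *
delta(np.array([.54,.17,.25]),tilt(RD,15))
E
```

```text
t [ -25.9   -8.7 -163. ] r [ 0.02  0.26 -0.28]
```

Emit:
carry_out(moves=[{"gripper": -1, "tx": 0, "ty": 0, "tz": -8, "rx": 0, "ry": 0, "rz": 0}, {"gripper": -1, "tx": 0, "ty": 0, "tz": -30, "rx": 0, "ry": 0, "rz": 0}, {"gripper": -1, "tx": -8, "ty": 0, "tz": -65, "rx": 0, "ry": 0, "rz": 0}, {"gripper": -1, "tx": -16, "ty": 0, "tz": -105, "rx": 0, "ry": 0, "rz": 4}, {"gripper": -1, "tx": -32, "ty": 0, "tz": -140, "rx": 0, "ry": 0, "rz": 6}])

```text
t: 4.0
tool_pos: [0.5544, 0.169, 0.2295]
tool_rot: [1.961, 2.236, 0.323]
wrist_force: [0.4, -1.4, 0.4]
width: 0.0002
```

```bash
python3 - <<'E'
from h import *
st()
rowz(np.array([.50,-.12,.25]),RB,10,10)
E
```

```text
t 4.0 p [0.5544 0.169  0.2295] F [ 0.4 -1.4  0.4] w 0.0002 q [ 0.72  0.2  -1.22  1.78  0.29  1.05 -0.45]
[-28.  -8.  -5.] [ 1.4  0.7 -6.2]
[-56. -16. -10.] [  2.9   1.3 -12.3]
[-84. -25. -15.] [  4.3   2.  -18.5]
[-111.  -33.  -21.] [  5.7   2.6 -24.7]
[-139.  -41.  -26.] [  7.2   3.3 -30.8]
[-167.  -49.  -31.] [  8.6   3.9 -37. ]
[-195.  -58.  -36.] [ 10.1   4.6 -43.1]
[-223.  -66.  -41.] [ 11.5   5.3 -49.3]
[-251.  -74.  -46.] [ 12.9   5.9 -55.5]
[-278.  -82.  -52.] [ 14.4   6.6 -61.6]
```

Emit:
carry_out(moves=[{"gripper": -1, "tx": -28, "ty": -8, "tz": -12, "rx": 1.4, "ry": 0.7, "rz": -6}, {"gripper": -1, "tx": -56, "ty": -16, "tz": -18, "rx": 2.9, "ry": 1.3, "rz": -12}, {"gripper": 1, "tx": -84, "ty": -25, "tz": -24, "rx": 4.3, "ry": 2, "rz": -18.5}, {"gripper": 1, "tx": -111, "ty": -33, "tz": -30, "rx": 5.7, "ry": 2.6, "rz": -24.7}, {"gripper": 1, "tx": -139, "ty": -41, "tz": -35, "rx": 7.2, "ry": 3.3, "rz": -31}])

```text
t: 4.42
tool_pos: [0.5256, 0.0207, 0.248]
tool_rot: [1.332, 2.75, 0.17]
wrist_force: [1.1, 0.1, 0.3]
width: 0.0355
```

```bash
python3 - <<'E'
from h import *
st()
rowz(np.array([.50,-.12,.25]),RB,5,5)
E
```

```text
t 4.42 p [0.5256 0.0207 0.248 ] F [1.1 0.1 0.3] w 0.0355 q [ 1.14  0.18 -1.32  1.75  0.14  1.22  0.46]
[-19. -21.  -3.] [ 1.4  0.7 -6.2]
[-38. -42.  -6.] [  2.9   1.4 -12.5]
[-57. -64.  -9.] [  4.3   2.1 -18.7]
[-76. -85. -11.] [  5.8   2.8 -24.9]
[ -95. -106.  -14.] [  7.2   3.5 -31.1]
```

Emit:
carry_out(moves=[{"gripper": 1, "tx": -19, "ty": -21, "tz": -3, "rx": 1.4, "ry": 0.7, "rz": -6}, {"gripper": 1, "tx": -38, "ty": -42, "tz": -6, "rx": 2.9, "ry": 1.4, "rz": -12.5}, {"gripper": 1, "tx": -57, "ty": -64, "tz": -9, "rx": 4.3, "ry": 2.1, "rz": -18.5}, {"gripper": 1, "tx": -76, "ty": -85, "tz": -11, "rx": 5.8, "ry": 2.8, "rz": -25}, {"gripper": 1, "tx": -95, "ty": -106, "tz": -14, "rx": 7.2, "ry": 3.5, "rz": -31}])

```text
t: 4.83
tool_pos: [0.4998, -0.1202, 0.249]
tool_rot: [-0.563, -3.09, -0.001]
wrist_force: [0.5, 0.1, 0.3]
width: 0.0854
```

```bash
python3 - <<'E'
from h import *
st()
for n in("scene","top"):
    im=vision.read_camera(n); cv2.imwrite(f"pics/{n}3.png",im)
    a=np.clip(im*1.6,0,255).astype(np.uint8) if n=='top' else im
    cv2.imwrite(f"pics/{n}3b.png",a)
s=cv2.imread('pics/scene3.png');t=cv2.imread('pics/top3b.png')
crop(s,270,140,365,240,6,'s3.png');crop(t,115,102,215,217,5,'t3.png')
E
```

```text
t 4.83 p [ 0.4998 -0.1202  0.249 ] F [0.5 0.1 0.3] w 0.0854 q [ 1.28  0.32 -1.33  1.68  0.31  1.4   1.12]
```

View pics/s3.png

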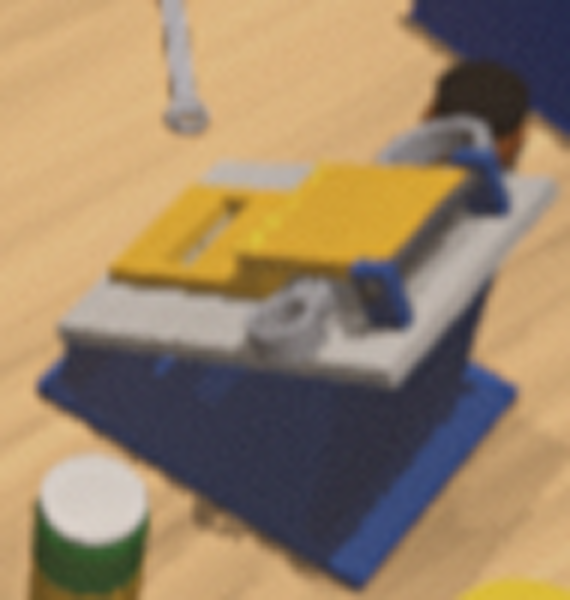

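View pics/t3.png

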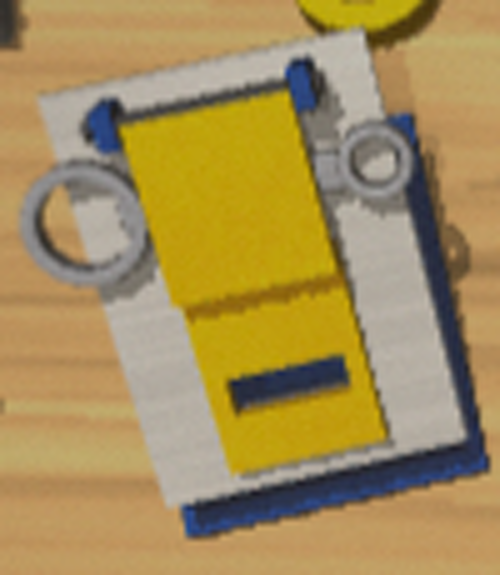

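View pics/scene3.png

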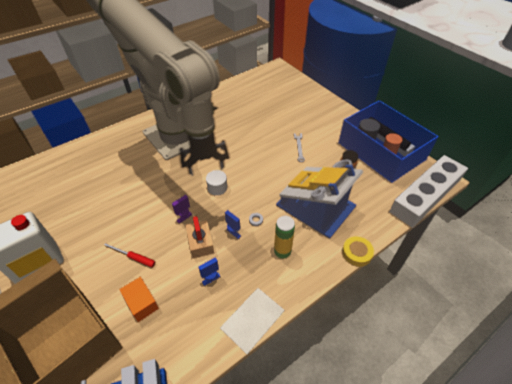

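View pics/top3b.png

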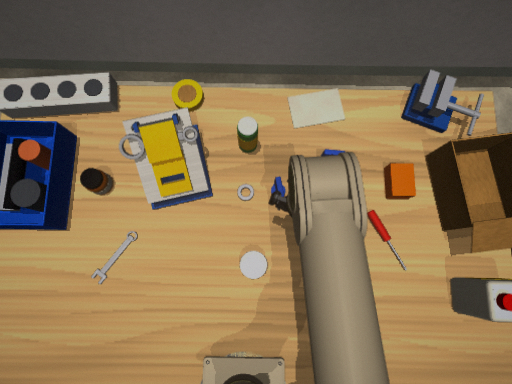

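```bash
python3 - <<'E'
from h import *
for n,roi in (('top',(145,160,195,200)),('scene',(285,165,325,195))):
    im=cv2.imread(f'pics/{n}3.png'); u0,v0,u1,v1=roi
    h=cv2.cvtColor(im,cv2.COLOR_BGR2HSV); y=((h[...,0]>12)&(h[...,0]<34)&(h[...,1]>150)&(h[...,2]>(80 if n=='top' else 110))).astype(np.uint8)
    y=y[v0:v1,u0:u1]; cs,hi=cv2.findContours(y,cv2.RETR_CCOMP,cv2.CHAIN_APPROX_NONE)
    for c,hh in zip(cs,hi[0]):
        if hh[3]>=0 and len(c)>12:
            r=cv2.minAreaRect(c); print(n,r)
            m=np.array(r[0])+[u0,v0]
            P=onplane(n,*m,O+Z*.012,Z); d=P-O; print(' centre deck xyz mm',(np.array([d@X,d@Y,d@Z])*1000).round(1))
            for q in cv2.boxPoints(r)+[u0,v0]:
                d=onplane(n,*q,O+Z*.012,Z)-O; print('   ',(np.array([d@X,d@Y])*1000).round(1))
# bolt in scene0: top face bright red
im=cv2.imread('pics/scene0.png');h=cv2.cvtColor(im,cv2.COLOR_BGR2HSV)
m=(((h[...,0]<6)|(h[...,0]>174))&(h[...,1]>150))
m[:,:190]=0;m[:,206:]=0;m[:212]=0;m[245:]=0
for v in range(213,244): print(v,[(u,h[v,u,2]) for u in range(190,206) if m[v,u]])
E
```

```text
top ((27.160940170288086, 18.17596435546875), (8.569958686828613, 25.987823486328125), 76.60750579833984)
 centre deck xyz mm [ 0.5  1.6 12. ]
    [12.4 37.7]
    [ 13.9 -35.6]
    [-11.5 -35. ]
    [-12.9  38.9]
scene ((19.75, 14.250000953674316), (2.8284270763397217, 12.020814895629883), 45.0)
 centre deck xyz mm [10.2 -8.6 12. ]
    [  1.7 -30.1]
    [ 1.5 24.1]
    [18.9 13.1]
    [ 18.7 -40.1]
213 []
214 []
215 []
216 []
217 [(194, np.uint8(201)), (195, np.uint8(204)), (196, np.uint8(198))]
218 [(193, np.uint8(179)), (194, np.uint8(201)), (195, np.uint8(208)), (196, np.uint8(201)), (197, np.uint8(190))]
219 [(193, np.uint8(186)), (194, np.uint8(203)), (195, np.uint8(207)), (196, np.uint8(203)), (197, np.uint8(192))]
220 [(194, np.uint8(201)), (195, np.uint8(206)), (196, np.uint8(206)), (197, np.uint8(194))]
221 [(194, np.uint8(197)), (195, np.uint8(207)), (196, np.uint8(207)), (197, np.uint8(198))]
222 [(194, np.uint8(194)), (195, np.uint8(207)), (196, np.uint8(206)), (197, np.uint8(200))]
223 [(194, np.uint8(197)), (195, np.uint8(205)), (196, np.uint8(207)), (197, np.uint8(202)
[... 1069 characters left out ...]
t8(100)), (199, np.uint8(98)), (200, np.uint8(92))]
234 [(196, np.uint8(78)), (197, np.uint8(97)), (198, np.uint8(99)), (199, np.uint8(99)), (200, np.uint8(94))]
235 [(197, np.uint8(95)), (198, np.uint8(99)), (199, np.uint8(98)), (200, np.uint8(96))]
236 [(197, np.uint8(93)), (198, np.uint8(100)), (199, np.uint8(96)), (200, np.uint8(97))]
237 [(197, np.uint8(89)), (198, np.uint8(99)), (199, np.uint8(100)), (200, np.uint8(97)), (201, np.uint8(89))]
238 [(197, np.uint8(77)), (198, np.uint8(95)), (199, np.uint8(95)), (200, np.uint8(100)), (201, np.uint8(89))]
239 [(197, np.uint8(73)), (198, np.uint8(92)), (199, np.uint8(96)), (200, np.uint8(97)), (201, np.uint8(88))]
240 []
241 []
242 []
243 []
```

```bash
python3 - <<'E'
from h import *
for q in ((196.2,223.4),(195,216.5),(197.6,230.2)): print(onz('scene',*q,.123))
s=env.get_state()
print(proj('scene',s['tool_pos']),proj('top',s['tool_pos']))
c=cv2.imread('pics/scene3.png'); crop(c,165,120,255,250,5,'s3g.png')
E
```

```text
[ 0.5617235  -0.21032901  0.123     ]
[ 0.5354087  -0.19941513  0.123     ]
[ 0.58729902 -0.22020337  0.123     ]
[[205.04076969 173.91183188]] [[295.57646794 212.84985826]]
```

View pics/s3g.png

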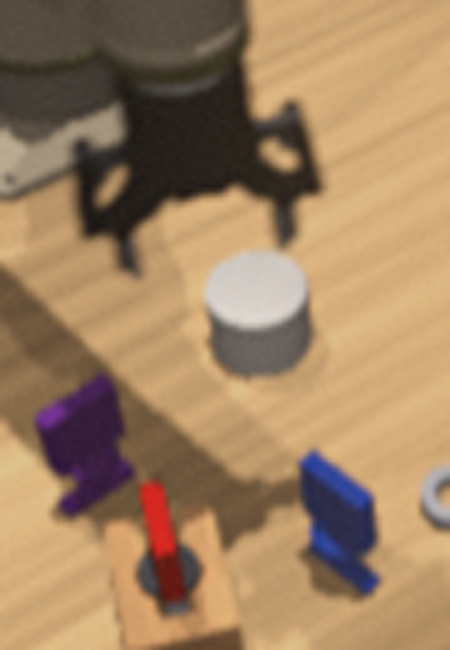

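```bash
python3 - <<'E'
from h import *
for q in ((278,184),(281,193),(332,156),(316,246),(245,192)): print(q,onz('top',*q,.06).round(3))
print(tri((227.8,212),(276.5,180)))
RB=vert(np.radians(159))
p=np.array([.5588,-.2091,.19])
rowz(p,RB,5,5)
E
```

```text
(278, 184) [ 0.61  -0.093  0.06 ]
(281, 193) [ 0.583 -0.102  0.06 ]
(332, 156) [ 0.7   -0.257  0.06 ]
(316, 246) [ 0.429 -0.204  0.06 ]
(245, 192) [0.584 0.005 0.06 ]
(array([ 0.59939927, -0.09565558,  0.13719347]), np.float64(27.0290527500518))
[-17. -12.  12.] [ 0. -0. -0.]
[-34. -24.  23.] [ 0. -0. -0.]
[-52. -35.  35.] [ 0.  -0.1 -0. ]
[-69. -47.  47.] [ 0.1 -0.1 -0. ]
[-86. -59.  58.] [ 0.1 -0.1 -0.1]
```

Emit:
carry_out(moves=[{"gripper": 1, "tx": -25, "ty": -18, "tz": 5, "rx": 0, "ry": 0, "rz": 0}, {"gripper": 1, "tx": -50, "ty": -36, "tz": 15, "rx": 0, "ry": 0, "rz": 0}, {"gripper": 1, "tx": -75, "ty": -52, "tz": 30, "rx": 0, "ry": 0, "rz": 0}, {"gripper": 1, "tx": -86, "ty": -59, "tz": 48, "rx": 0, "ry": 0, "rz": 0}, {"gripper": 1, "tx": -86, "ty": -59, "tz": 58, "rx": 0, "ry": 0, "rz": 0}])

```text
t: 5.35
tool_pos: [0.5598, -0.2068, 0.1882]
tool_rot: [-0.577, -3.086, -0.005]
wrist_force: [-0.0, -0.1, -0.2]
width: 0.0852
```

```bash
python3 - <<'E'
from h import *
st()
RB=vert(np.radians(159))
delta(np.array([.5588,-.2091,.078]),RB)
im=vision.read_camera('scene');crop(im,150,130,260,260,5,'s4.png')
print((proj('scene',env.get_state()['tool_pos'])-[150,130])*5)
E
```

```text
t 5.35 p [ 0.5598 -0.2068  0.1882] F [-0.  -0.1 -0.2] w 0.0852 q [ 1.13  0.55 -1.15  1.55  0.51  1.37  1.13]
t [-1.000e-01 -2.800e+00  1.102e+02] r [ 0.15 -0.12 -0.19]
[[223.34732871 399.44359581]]
```

View pics/s4.png

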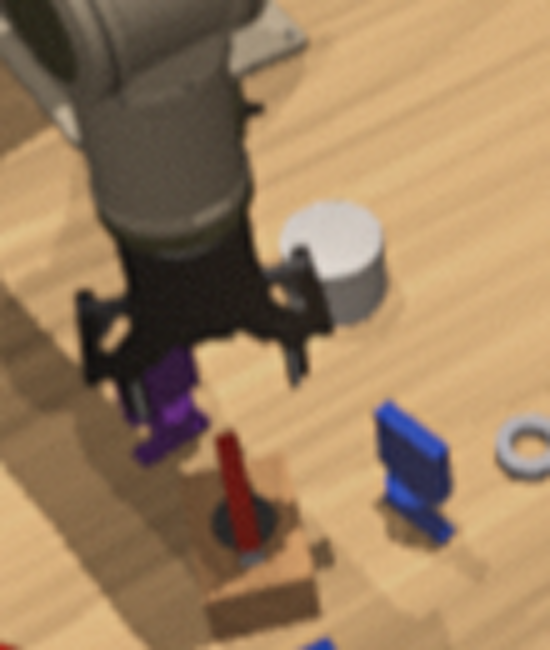

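Emit:
carry_out(moves=[{"gripper": 1, "tx": 0, "ty": -2, "tz": 25, "rx": 0, "ry": 0, "rz": 0}, {"gripper": 1, "tx": 0, "ty": -3, "tz": 50, "rx": 0, "ry": 0, "rz": 0}, {"gripper": 1, "tx": 0, "ty": -3, "tz": 75, "rx": 0, "ry": 0, "rz": 0}, {"gripper": 1, "tx": 0, "ty": -3, "tz": 95, "rx": 0, "ry": 0, "rz": 0}, {"gripper": 1, "tx": 0, "ty": -3, "tz": 109, "rx": 0, "ry": 0, "rz": 0}])

```text
t: 5.82
tool_pos: [0.5575, -0.2057, 0.081]
tool_rot: [-0.57, -3.089, -0.003]
wrist_force: [0.5, -0.4, -0.0]
width: 0.0855
```

```bash
python3 - <<'E'
from h import *
st()
delta(np.array([.5588,-.2091,.078]),vert(np.radians(159)))
im=vision.read_camera('scene');crop(im,150,130,260,260,5,'s5.png')
E
```

```text
t 5.82 p [ 0.5575 -0.2057  0.081 ] F [ 0.5 -0.4 -0. ] w 0.0855 q [ 1.08  0.65 -1.08  1.67  0.61  1.2   1.07]
t [-2.4 -2.7  3. ] r [ 0.1  -0.07  0.09]
```

View pics/s5.png

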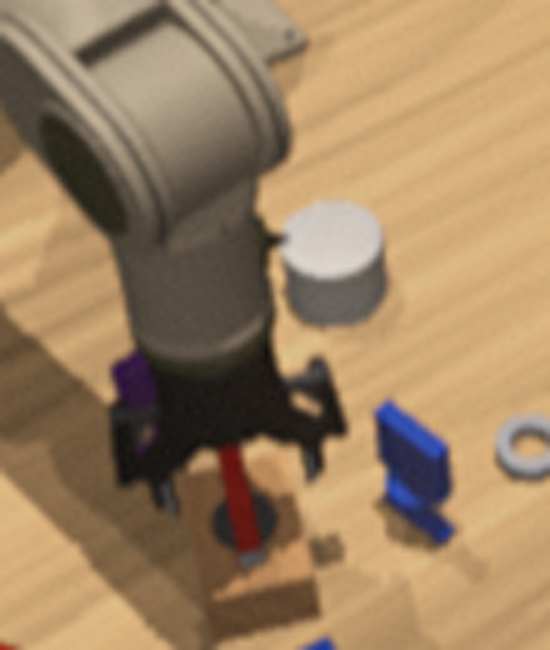

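Emit:
carry_out(moves=[{"gripper": 1, "tx": -2, "ty": -2, "tz": 3, "rx": 0, "ry": 0, "rz": 0}, {"gripper": -1, "tx": -2, "ty": -2, "tz": 3, "rx": 0, "ry": 0, "rz": 0}, {"gripper": -1, "tx": -2, "ty": -2, "tz": 3, "rx": 0, "ry": 0, "rz": 0}, {"gripper": -1, "tx": -2, "ty": -2, "tz": 3, "rx": 0, "ry": 0, "rz": 0}, {"gripper": -1, "tx": -2, "ty": -2, "tz": 3, "rx": 0, "ry": 0, "rz": 0}])

```text
t: 6.28
tool_pos: [0.5598, -0.2097, 0.08]
tool_rot: [0.571, 3.088, 0.002]
wrist_force: [-0.2, 0.5, -0.3]
width: 0.0387
```

Emit:
carry_out(moves=[{"gripper": -1, "tx": 0, "ty": 0, "tz": 0, "rx": 0, "ry": 0, "rz": 0}, {"gripper": -1, "tx": 0, "ty": 0, "tz": 0, "rx": 0, "ry": 0, "rz": 0}, {"gripper": -1, "tx": 0, "ty": 0, "tz": 0, "rx": 0, "ry": 0, "rz": 0}, {"gripper": -1, "tx": 0, "ty": 0, "tz": 0, "rx": 0, "ry": 0, "rz": 0}])

```text
t: 6.62
tool_pos: [0.5596, -0.2096, 0.0795]
tool_rot: [0.571, 3.089, 0.002]
wrist_force: [-0.9, 0.4, 5.4]
width: 0.0153
```

```bash
python3 - <<'E'
from h import *
s=st();print(s['tool_rot'],s['ft_torque'])
E
```

```text
t 6.62 p [ 0.5596 -0.2096  0.0795] F [-0.9  0.4  5.4] w 0.0153 q [ 1.08  0.66 -1.07  1.66  0.61  1.2   1.07]
[5.71068495e-01 3.08872987e+00 2.19757959e-03] [-0.03777783  0.19448988 -0.00630537]
```

Emit:
carry_out(moves=[{"gripper": -1, "tx": 0, "ty": 0, "tz": -15, "rx": 0, "ry": 0, "rz": 0}, {"gripper": -1, "tx": 0, "ty": 0, "tz": -40, "rx": 0, "ry": 0, "rz": 0}, {"gripper": -1, "tx": 0, "ty": 0, "tz": -75, "rx": 0, "ry": 0, "rz": 0}, {"gripper": -1, "tx": 0, "ty": 0, "tz": -110, "rx": 0, "ry": 0, "rz": 0}, {"gripper": -1, "tx": 0, "ty": 0, "tz": -145, "rx": 0, "ry": 0, "rz": 0}])

```text
t: 7.03
tool_pos: [0.5587, -0.2094, 0.226]
tool_rot: [-0.57, -3.088, -0.003]
wrist_force: [0.4, -0.0, -2.4]
width: 0.0156
```

```bash
python3 - <<'E'
from h import *
st()
im=vision.read_camera('scene');crop(im,140,100,270,230,5,'s6.png')
rowz(np.array([.52,.02,.27]),tilt(RD,15),7,7)
E
```

```text
t 7.03 p [ 0.5587 -0.2094  0.226 ] F [ 0.4 -0.  -2.4] w 0.0156 q [ 1.14  0.53 -1.17  1.5   0.48  1.44  1.16]
[17. 29. -5.] [-1.9 -1.   7.9]
[ 34.  57. -11.] [-3.9 -2.  15.7]
[ 52.  86. -16.] [-5.8 -3.  23.6]
[ 69. 114. -21.] [-7.7 -4.  31.4]
[ 86. 143. -27.] [-9.7 -4.9 39.3]
[103. 171. -32.] [-11.6  -5.9  47.1]
[120. 200. -37.] [-13.5  -6.9  55. ]
```

View pics/s6.png

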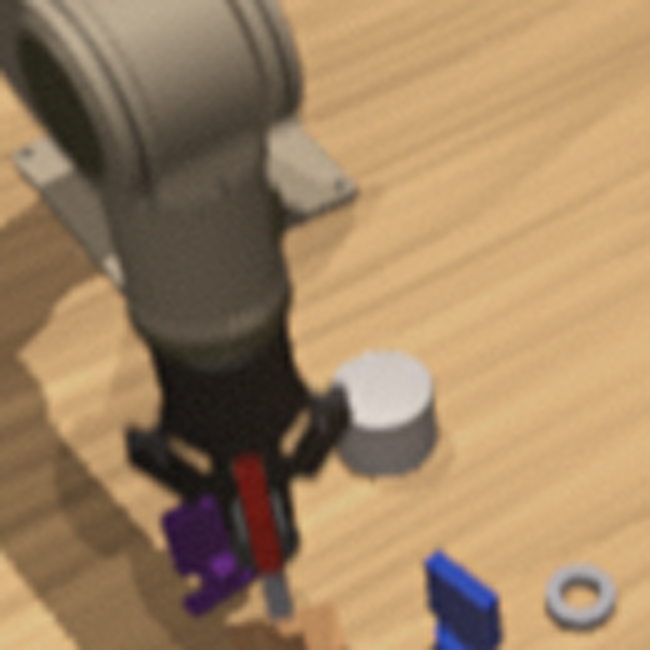

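Emit:
carry_out(moves=[{"gripper": -1, "tx": 16, "ty": 26, "tz": -10, "rx": -1.7, "ry": -0.9, "rz": 7}, {"gripper": -1, "tx": 31, "ty": 52, "tz": -20, "rx": -3.4, "ry": -1.8, "rz": 13.7}, {"gripper": -1, "tx": 47, "ty": 78, "tz": -30, "rx": -5, "ry": -2.6, "rz": 20.6}, {"gripper": -1, "tx": 62, "ty": 104, "tz": -36, "rx": -6.7, "ry": -3.5, "rz": 27.5}, {"gripper": -1, "tx": 78, "ty": 130, "tz": -42, "rx": -8.4, "ry": -4.4, "rz": 34}])

```text
t: 7.5
tool_pos: [0.5326, -0.059, 0.2664]
tool_rot: [1.41, 2.687, 0.199]
wrist_force: [-1.0, -0.1, -0.2]
width: 0.0153
```

```bash
python3 - <<'E'
from h import *
st()
rowz(W([0,0,.116]),RD,8,8)
E
```

```text
t 7.5 p [ 0.5326 -0.059   0.2664] F [-1.  -0.1 -0.2] w 0.0153 q [ 1.29  0.17 -1.3   1.72  0.1   1.23  0.58]
[25. 20. 11.] [-2.5 -0.7  2.5]
[50. 39. 22.] [-5.  -1.4  5. ]
[74. 59. 33.] [-7.6 -2.1  7.5]
[99. 79. 44.] [-10.1  -2.8  10.1]
[124.  98.  54.] [-12.6  -3.5  12.6]
[149. 118.  65.] [-15.1  -4.1  15.1]
[174. 138.  76.] [-17.7  -4.8  17.6]
[199. 158.  87.] [-20.2  -5.5  20.1]
```

Emit:
carry_out(moves=[{"gripper": -1, "tx": 27, "ty": 18, "tz": 0, "rx": -2.5, "ry": -0.7, "rz": 2.5}, {"gripper": -1, "tx": 54, "ty": 38, "tz": 4, "rx": -5, "ry": -1.4, "rz": 5}, {"gripper": -1, "tx": 82, "ty": 58, "tz": 10, "rx": -7.6, "ry": -2.1, "rz": 7.5}, {"gripper": -1, "tx": 108, "ty": 78, "tz": 18, "rx": -10, "ry": -2.8, "rz": 10}, {"gripper": -1, "tx": 134, "ty": 98, "tz": 28, "rx": -12.6, "ry": -3.5, "rz": 12.6}])

```text
t: 7.92
tool_pos: [0.5396, 0.1082, 0.2503]
tool_rot: [1.603, 2.374, 0.444]
wrist_force: [0.8, 0.5, -2.5]
width: 0.0153
```

```bash
python3 - <<'E'
from h import *
st()
rowz(W([0,0,.126]),RD,4,4)
E
```

```text
t 7.92 p [0.5396 0.1082 0.2503] F [ 0.8  0.5 -2.5] w 0.0153 q [ 1.28 -0.3  -1.31  1.92 -0.46  0.95  0.51]
[20.  7. 14.] [-1.9 -0.5  1.9]
[39. 15. 27.] [-3.8 -0.9  3.9]
[59. 22. 41.] [-5.6 -1.4  5.8]
[79. 30. 54.] [-7.5 -1.9  7.8]
```

Emit:
carry_out(moves=[{"gripper": -1, "tx": 20, "ty": 7, "tz": 10, "rx": 0, "ry": 0, "rz": 0}, {"gripper": -1, "tx": 40, "ty": 15, "tz": 20, "rx": 0, "ry": 0, "rz": 0}, {"gripper": -1, "tx": 60, "ty": 22, "tz": 30, "rx": 0, "ry": 0, "rz": 0}])

```text
t: 8.17
tool_pos: [0.5449, 0.165, 0.2331]
tool_rot: [1.61, 2.377, 0.446]
wrist_force: [-1.3, -0.3, 0.5]
width: 0.0154
```

```bash
python3 - <<'E'
from h import *
st()
rowz(W([0,0,.126]),RD,2,2)
E
```

```text
t 8.17 p [0.5449 0.165  0.2331] F [-1.3 -0.3  0.5] w 0.0154 q [ 1.41 -0.43 -1.47  1.9  -0.62  0.96  0.53]
[14.  6. 15.] [-3.9 -1.1  3.8]
[27. 12. 30.] [-7.7 -2.2  7.6]
```

```bash
cat > kin.py <<'E'
import numpy as np
from scipy.spatial.transform import Rotation as R
from scipy.optimize import least_squares
D=[
([1.2354066,.33287922,-.06471906,1.46095059,.02161101,1.34988117,-.08852295],[.19220873,-.59431763,.23050696],[-3.10187,-.48914,.000456]),
([1.19,-.01,-.22,1.68,-.09,1.38,.33],[.2739,-.4273,.3163],[2.751,1.351,.152]),
([1.05,-.24,-.34,1.89,-.24,1.32,.69],[.3539,-.2556,.318],[2.176,2.046,.26]),
([.88,-.33,-.57,1.96,-.33,1.25,.63],[.4251,-.0716,.3059],[1.831,2.33,.306]),
([.84,-.18,-1.03,1.84,-.17,1.13,.09],[.499,.1165,.2855],[1.834,2.326,.307]),
([.74,.15,-1.26,1.81,.24,1.04,-.36],[.5298,.1909,.2287],[1.836,2.335,.307]),
([.55,.33,-1.14,1.84,.47,.95,-.53],[.5581,.1963,.1569],[1.834,2.322,.306]),
([.45,.43,-1.06,1.85,.59,.89,-.62],[.5751,.2034,.1087],[1.835,2.325,.307]),
([1.28,.32,-1.33,1.68,.31,1.4,1.12],[.4998,-.1202,.249],[-.563,-3.09,-.001]),
([1.13,.55,-1.15,1.55,.51,1.37,1.13],[.5598,-.2068,.1882],[-.577,-3.086,-.005]),
([1.08,.66,-1.07,1.66,.61,1.2,1.07],[.5596,-.2096,.0795],[.571,3.089,.002]),
([1.29,.17,-1.3,1.72,.1,1.23,.58],[.5326,-.059,.2664],[1.41,2.687,.199]),
([1.28,-.3,-1.31,1.92,-.46,.95,.51],[.5396,.1082,.2503],[1.603,2.374,.444]),
([1.41,-.43,-1.47,1.9,-.62,.96,.53],[.5449,.165,.2331],[1.61,2.377,.446])]
def rot(ax,a):
    return R.from_euler(ax,a).as_matrix()
def fk(q,P,S):
    h,a0,L1,a1,L2,a2,a3,Lt,c=P; s1,s3,s5,s7=S
    p=np.array([0,0,h]);M=rot('z',s1*q[0]); p=p+M@[a0,0,0]
    M=M@rot('y',q[1]); M=M@rot('z',s3*q[2]); p=p+M@[a1,0,L1]
    M=M@rot('y',q[3]); p=p+M@[a2,0,0]; M=M@rot('z',s5*q[4]); p=p+M@[0,0,L2]
    M=M@rot('y',q[5]); p=p+M@[a3,0,0]; M=M@rot('z',s7*q[6]+c); p=p+M@[0,0,Lt]
    return p,M
def res(P,S):
    o=[]
    for q,p,r in D:
        a,M=fk(q,P,S); o+=list((a-p)*3); o+=list((R.from_matrix(M).inv()*R.from_rotvec(r)).as_rotvec()*.6)
    return o
if __name__=='__main__':
    import itertools
    best=[]
    for S in itertools.product((1,-1),repeat=4):
        for c in (0,1.57,3.14,-1.57):
            f=least_squares(res,[.3,0,.4,0,.4,0,0,.25,c],args=(S,),kwargs={},max_nfev=60)
            best.append((f.cost,S,f.x.round(4)))
    best.sort(key=lambda b:b[0])
    for b in best[:4]: print(b)
    r=np.array(res(best[0][2],best[0][1])).reshape(-1,6); print((r/[3,3,3,.6,.6,.6]*1000).round(0))
E
python3 kin.py
```

```text
(np.float64(0.024373932347199753), (-1, -1, -1, -1), array([ 0.1721,  0.0322,  0.3921,  0.0588,  0.4196, -0.051 ,  0.0198,
        0.261 ,  1.572 ]))
(np.float64(0.024373932347199753), (-1, -1, -1, -1), array([ 0.1721,  0.0322,  0.3921,  0.0588,  0.4196, -0.051 ,  0.0198,
        0.261 ,  1.572 ]))
(np.float64(0.0243739323471998), (-1, -1, -1, -1), array([ 0.1721,  0.0322,  0.3921,  0.0588,  0.4196, -0.051 ,  0.0198,
        0.261 ,  1.572 ]))
(np.float64(1.613212540870917), (-1, -1, 1, -1), array([-0.1231,  0.024 ,  0.2086,  0.0511,  0.3223, -0.2784, -0.0806,
        0.0348,  1.5265]))
[[ 38.  23. -11.   0.   0.  -1.]
 [ 30.  13.  -3.   5.   3.   4.]
 [ 22.  10.   3.  -1.   4.  -3.]
 [ 16.  15.   2.  -1.  -2.   3.]
 [ -3.   7.  -2.   4.   8.   6.]
 [ -4.  -2.   3.   4.   2.  -4.]
 [ -0.   3.   6.  -3.  -1.   2.]
 [  1.   6.   6.  -2.   1.   2.]
 [  2.  -1.   3.   1.  -9.   3.]
 [  1.  -2.   6.  -3.   7.  -6.]
 [ 11.  -1.  10.   3.  -4.  -2.]
 [ -7. -10.  -2.  -3.  -2.  -5.]
 [-10.  -5.  -7.  -2.   6.  -3.]
 [-14.  -4. -13.   0.  -1.   3.]]
```

```bash
cat > kin2.py <<'E'
from kin import *
def chain(q,c=np.pi/2):
    M=np.eye(3);Fs=[M]
    for ax,a in (('z',-q[0]),('y',q[1]),('z',-q[2]),('y',q[3]),('z',-q[4]),('y',q[5]),('z',-q[6]+c)):
        M=M@rot(ax,a);Fs.append(M)
    return Fs
A=np.vstack([np.hstack(chain(q)) for q,p,r in D]); b=np.hstack([p for q,p,r in D])
A=A[:,2:]  # base only z
lam=2e-3
off=np.linalg.solve(A.T@A+lam*np.eye(A.shape[1])*.05,A.T@b)
def FK(q):
    Fs=chain(q); return np.hstack(Fs)[:,2:]@off,Fs[-1]
if __name__=='__main__':
    print(off.round(3)); print(((A@off-b).reshape(-1,3)*1000).round(1))
E
python3 kin2.py
```

```text
[ 0.117  0.021 -0.009  0.117 -0.023 -0.009  0.22   0.03  -0.02   0.22
 -0.005 -0.02   0.234  0.001  0.005  0.234  0.007  0.005  0.159  0.002
  0.001  0.159]
[[ 1.1  1.4 -0.9]
 [ 1.7 -0.7  0.7]
 [-2.5 -1.1 -0.1]
 [-0.2  0.3 -0.3]
 [ 0.8  0.2  1.3]
 [ 1.9 -0.3  1. ]
 [ 0.5  0.1  0.2]
 [-1.5 -0.6 -1.1]
 [-0.2  4.  -1.6]
 [ 0.5 -2.5  1.6]
 [-0.1  0.4  1.2]
 [-1.3 -2.1 -2.1]
 [-0.6 -1.5  0.8]
 [ 1.   2.1 -0.8]]
```

```bash
cat > sim.py <<'E'
from kin2 import *
LO=np.array([-2.6,-.5,-1.47,.16,-1.27,.06,-2.6]);HI=np.array([2.6,2.12,1.34,2.42,4.41,2.06,2.6])
def err(q,p,M):
    a,N=FK(q); return np.r_[p-a,(R.from_matrix(M)*R.from_matrix(N).inv()).as_rotvec()]
def jac(q):
    J=np.zeros((6,7));a,N=FK(q)
    for i in range(7):
        d=np.array(q,float);d[i]+=1e-5;b,Q=FK(d);J[:3,i]=(b-a)/1e-5;J[3:,i]=(R.from_matrix(Q)*R.from_matrix(N).inv()).as_rotvec()/1e-5
    return J
def go(q,p,M,n=10):
    q=np.array(q,float);a,N=FK(q);rv=(R.from_matrix(M)*R.from_matrix(N).inv()).as_rotvec()
    for k in range(1,n+1):
        pt=a+(p-a)*k/n;Mt=(R.from_rotvec(rv*k/n)*R.from_matrix(N)).as_matrix()
        for _ in range(3): q=q+np.linalg.pinv(jac(q))@err(q,pt,Mt)
    return q
if __name__=='__main__':
    for i in range(len(D)-1):
        q=go(D[i][0],D[i+1][1],R.from_rotvec(D[i+1][2]).as_matrix())
        print(i,np.round(q,2),D[i+1][0])
E
python3 sim.py
```

```text
0 [ 1.18 -0.01 -0.21  1.68 -0.09  1.38  0.33] [1.19, -0.01, -0.22, 1.68, -0.09, 1.38, 0.33]
1 [ 1.04 -0.24 -0.34  1.89 -0.24  1.32  0.69] [1.05, -0.24, -0.34, 1.89, -0.24, 1.32, 0.69]
2 [ 0.88 -0.33 -0.57  1.96 -0.33  1.25  0.62] [0.88, -0.33, -0.57, 1.96, -0.33, 1.25, 0.63]
3 [ 0.85 -0.18 -1.03  1.84 -0.18  1.13  0.09] [0.84, -0.18, -1.03, 1.84, -0.17, 1.13, 0.09]
4 [ 0.72  0.14 -1.23  1.81  0.22  1.04 -0.35] [0.74, 0.15, -1.26, 1.81, 0.24, 1.04, -0.36]
5 [ 0.55  0.33 -1.14  1.84  0.47  0.94 -0.53] [0.55, 0.33, -1.14, 1.84, 0.47, 0.95, -0.53]
6 [ 0.45  0.43 -1.06  1.85  0.59  0.89 -0.62] [0.45, 0.43, -1.06, 1.85, 0.59, 0.89, -0.62]
7 [ 1.36  0.44 -1.5   1.68  0.44  1.44  1.02] [1.28, 0.32, -1.33, 1.68, 0.31, 1.4, 1.12]
8 [ 1.13  0.56 -1.15  1.55  0.51  1.37  1.13] [1.13, 0.55, -1.15, 1.55, 0.51, 1.37, 1.13]
9 [ 1.08  0.66 -1.07  1.66  0.61  1.19  1.07] [1.08, 0.66, -1.07, 1.66, 0.61, 1.2, 1.07]
10 [ 1.3   0.17 -1.31  1.72  0.1   1.23  0.58] [1.29, 0.17, -1.3, 1.72, 0.1, 1.23, 0.58]
11 [ 1.24 -0.26 -1.3   1.92 -0.41  0.94  0.47] [1.28, -0.3, -1.31, 1.92, -0.46, 0.95, 0.51]
12 [ 1.36 -0.32 -1.49  1.9  -0.47  0.91  0.42] [1.41, -0.43, -1.47, 1.9, -0.62, 0.96, 0.53]
```

```bash
cat > plan.py <<'E'
from sim import *
import h,sys
s=h.env.get_state();q0=s['joint_positions']
# correct small FK bias: work with FK(q0) offset
db=s['tool_pos']-FK(q0)[0]; 
def path(q,wps):
    mm=9;qs=[]
    for p,M in wps:
        a,N=FK(q);ang=np.linalg.norm((R.from_matrix(M)*R.from_matrix(N).inv()).as_rotvec())
        n=max(2,int(max(np.linalg.norm(p-a)/.04,ang/.15)));rv=(R.from_matrix(M)*R.from_matrix(N).inv()).as_rotvec()
        for k in range(1,n+1):
            pt=a+(p-a)*k/n;Mt=(R.from_rotvec(rv*k/n)*R.from_matrix(N)).as_matrix()
            for _ in range(2): q=q+np.linalg.pinv(jac(q))@err(q,pt,Mt)
            m=min((q-LO).min(),(HI-q).min()); mm=min(mm,m)
            if mm<-.01: return q,mm,qs
        qs.append(q)
    return q,mm,qs
hov=(h.W([0,0,.126])-db,h.RD);ins=(h.W([0,0,.0365])-db,h.RD)
def trn(sg): return [(h.W([0,0,.0365])-db,h.RD@rot('z',sg*np.pi/4)),(h.W([0,0,.0365])-db,h.RD@rot('z',sg*np.pi/2))]
def ori(yaw,tl): return h.tilt(h.vert(np.radians(103.8+yaw)),-tl)
if __name__=='__main__':
    print(path(q0,[hov,ins]))
    rng=np.random.default_rng(0);out=[]
    for it in range(int(sys.argv[1])):
        k=rng.integers(1,4);w=[];spec=[]
        for j in range(k):
            sp=(rng.uniform(.4,.62),rng.uniform(-.2,.25),rng.uniform(.26,.42),rng.uniform(-90,60),rng.uniform(0,30)); spec.append(sp)
            w.append((np.array(sp[:3]),ori(sp[3],sp[4])))
        if any(x[0]**2+x[1]**2>.66**2 for x in spec): continue
        q,m0,qs=path(q0,w[:1])
        # initial margin is ~0 -> judge final only
        if m0<-.005: continue
        q,m,qs=path(q,w[1:]+[hov,ins])
        if m<0.05: continue
        ms=[path(q,trn(sg))[1] for sg in(1,-1)]
        out.append((min(m,max(ms)),m,ms,[np.round(x,2) for x in spec],q.round(2)))
    out.sort(key=lambda o:-o[0])
    for o in out[:5]: print(o)
E
time timeout 500 python3 plan.py 150
```

```text
(array([ 1.4780833 , -0.48418982, -1.64586525,  2.00373257, -0.77061726,
        0.66545881,  0.44752141]), np.float64(-0.17586524578135543), [array([ 1.31119341, -0.50099117, -1.45262023,  2.00640233, -0.74436428,
        0.75409026,  0.42053184])])
real	0m7.848s
user	0m8.218s
sys	0m0.116s
```

```bash
sed -i 's/m0<-.005/m0<-.008/; s/if m<0.05/if m<0.03/' plan.py; time timeout 570 python3 plan.py 6000
```

```text
(array([ 1.4780833 , -0.48418982, -1.64586525,  2.00373257, -0.77061726,
        0.66545881,  0.44752141]), np.float64(-0.17586524578135543), [array([ 1.31119341, -0.50099117, -1.45262023,  2.00640233, -0.74436428,
        0.75409026,  0.42053184])])
(np.float64(0.31076503628666785), np.float64(0.31076503628666785), [np.float64(0.3860852606301872), np.float64(0.13567723990739822)], [array([ 0.47, -0.09,  0.32, 49.51, 22.48]), array([ 0.61,  0.23,  0.4 , 56.82,  6.98])], array([ 0.49,  0.29, -1.05,  1.98,  0.7 ,  0.59, -0.75]))
(np.float64(0.3101873427867512), np.float64(0.3101873427867512), [np.float64(0.38599312271183717), np.float64(0.1354264741496316)], [array([ 0.44, -0.09,  0.29, 31.8 , 29.19]), array([ 0.47, -0.14,  0.31, 35.54, 14.21]), array([  0.6 ,  -0.17,   0.33, -36.24,  10.39])], array([ 0.49,  0.29, -1.05,  1.98,  0.7 ,  0.59, -0.75]))
(np.float64(0.27780294518779125), np.float64(0.27780294518779125), [np.float64(0.37967607558468064), np.float64(0.11877092720118632)], [array([ 0.49, -0.17,  0.41, 57.39, 28.44]), array([ 0.58,  0.07,  0.37, 24.42,  1.7 ]), array([ 0.6 ,  0.1 ,  0.35, 16.87, 13.5 ])], array([ 0.5 ,  0.3 , -1.07,  1.98,  0.72,  0.6 , -0.76]))
(np.float64(0.25920934061278667), np.float64(0.25920934061278667), [np.float64(0.4022513225669684), np.float64(0.18333647246588747)], [array([ 0.47, -0.06,  0.29, 52.82, 15.  ]), array([  0.61,  -0.16,   0.32, -66.99,  15.8 ]), array([ 4.900e-01, -6.000e-02,  3.900e-01, -7.939e+01,  2.243e+01])], array([ 0.44,  0.27, -1.  ,  1.98,  0.66,  0.58, -0.72]))
(np.float64(0.2568554677474624), np.float64(0.2568554677474624), [np.float64(0.3757262250157365), np.float64(0.10888621400837861)], [array([ 0.43, -0.05,  0.3 , 45.02, 12.43]), array([  0.61,  -0.16,   0.4 , -15.57,   4.99]), array([ 6.200e-01,  4.000e-02,  4.100e-01, -4.394e+01,  1.008e+01])], array([ 0.51,  0.3 , -1.09,  1.98,  0.73,  0.6 , -0.77]))
real	5m56.532s
user	5m53.366s
sys	0m0.143s
```

```bash
python3 - <<'E'
from plan import *
h.rowz(np.array([.47,-.09,.32]),ori(49.5,22.5),9,9)
E
```

```text
[-24. -13. -15.] [-0.1  1.9 -4.2]
[-47. -27. -31.] [-0.2  3.8 -8.5]
[-71. -40. -46.] [ -0.3   5.7 -12.7]
[-94. -53. -61.] [ -0.4   7.6 -16.9]
[-118.  -67.  -76.] [ -0.5   9.5 -21.2]
[-141.  -80.  -92.] [ -0.5  11.4 -25.4]
[-165.  -94. -107.] [ -0.6  13.3 -29.7]
[-188. -107. -122.] [ -0.7  15.2 -33.9]
[-212. -120. -137.] [ -0.8  17.1 -38.1]
```

Emit:
carry_out(moves=[{"gripper": -1, "tx": -24, "ty": -13, "tz": -15, "rx": -0.1, "ry": 1.9, "rz": -4.2}, {"gripper": -1, "tx": -47, "ty": -27, "tz": -31, "rx": -0.2, "ry": 3.8, "rz": -8.5}, {"gripper": -1, "tx": -71, "ty": -40, "tz": -46, "rx": -0.3, "ry": 5.7, "rz": -12.7}, {"gripper": -1, "tx": -94, "ty": -53, "tz": -61, "rx": -0.4, "ry": 7.6, "rz": -17}, {"gripper": -1, "tx": -118, "ty": -67, "tz": -76, "rx": -0.5, "ry": 9.5, "rz": -21}])

```text
t: 8.58
tool_pos: [0.5027, 0.0236, 0.2816]
tool_rot: [1.119, 2.715, 0.523]
wrist_force: [0.9, -0.3, -1.9]
width: 0.0154
```

```bash
python3 - <<'E'
from plan import *
h.st()
h.rowz(np.array([.47,-.09,.32]),ori(49.5,22.5),4,4)
q,m,qs=path(q0,[(np.array([.47,-.09,.32]),ori(49.5,22.5)),(np.array([.61,.23,.4]),ori(56.8,7)),hov,ins]);print(m,np.round(qs,2))
E
```

```text
t 8.58 p [0.5027 0.0236 0.2816] F [ 0.9 -0.3 -1.9] w 0.0154 q [ 1.24 -0.2  -1.03  1.89 -0.53  1.17  1.15]
[-14. -20. -18.] [-0.1  1.9 -4.1]
[-29. -41. -37.] [-0.2  3.8 -8.3]
[-43. -61. -55.] [ -0.4   5.7 -12.4]
[-58. -82. -74.] [ -0.5   7.6 -16.6]
0.2758826598501203 [[ 1.27 -0.03 -0.88  1.74 -0.42  1.4   1.56]
 [ 0.28  0.5  -1.08  1.07  0.38  1.7   0.59]
 [ 0.7  -0.05 -1.12  2.    0.08  0.65 -0.24]
 [ 0.53  0.28 -1.09  1.99  0.68  0.6  -0.73]]
```

Emit:
carry_out(moves=[{"gripper": -1, "tx": -14, "ty": -20, "tz": -18, "rx": -0.1, "ry": 1.9, "rz": -4.1}, {"gripper": -1, "tx": -29, "ty": -41, "tz": -37, "rx": -0.2, "ry": 3.8, "rz": -8.3}, {"gripper": -1, "tx": -43, "ty": -61, "tz": -55, "rx": -0.4, "ry": 5.7, "rz": -12.4}, {"gripper": -1, "tx": -58, "ty": -82, "tz": -74, "rx": -0.5, "ry": 7.6, "rz": -16.6}])

```text
t: 8.92
tool_pos: [0.4695, -0.0905, 0.32]
tool_rot: [0.693, 2.914, 0.581]
wrist_force: [1.3, 0.7, -1.6]
width: 0.0155
```

```bash
python3 - <<'E'
from plan import *
h.st()
h.rowz(np.array([.61,.23,.4]),ori(56.8,7),10,10)
q,m,qs=path(q0,[(np.array([.61,.23,.4]),ori(56.8,7)),hov,ins]);print(m,np.round(qs,2))
E
```

```text
t 8.92 p [ 0.4695 -0.0905  0.32  ] F [ 1.3  0.7 -1.6] w 0.0155 q [ 1.28 -0.03 -0.88  1.73 -0.42  1.42  1.57]
[ 2. 35.  6.] [ 1.6  0.2 -0.7]
[ 4. 71. 12.] [ 3.1  0.4 -1.4]
[  6. 106.  18.] [ 4.7  0.6 -2.1]
[  8. 141.  24.] [ 6.2  0.8 -2.9]
[  9. 177.  30.] [ 7.8  0.9 -3.6]
[ 11. 212.  36.] [ 9.3  1.1 -4.3]
[ 13. 247.  42.] [10.9  1.3 -5. ]
[ 15. 283.  48.] [12.4  1.5 -5.7]
[ 17. 318.  54.] [14.   1.7 -6.4]
[ 19. 353.  60.] [15.5  1.9 -7.1]
0.2617318334212735 [[ 0.28  0.5  -1.08  1.07  0.38  1.7   0.59]
 [ 0.72 -0.06 -1.12  2.01  0.05  0.64 -0.22]
 [ 0.55  0.28 -1.1   1.99  0.68  0.59 -0.72]]
```

Emit:
carry_out(moves=[{"gripper": -1, "tx": 2, "ty": 35, "tz": 6, "rx": 1.6, "ry": 0.2, "rz": -0.7}, {"gripper": -1, "tx": 4, "ty": 71, "tz": 12, "rx": 3.1, "ry": 0.4, "rz": -1.4}, {"gripper": -1, "tx": 6, "ty": 106, "tz": 18, "rx": 4.7, "ry": 0.6, "rz": -2.1}, {"gripper": -1, "tx": 8, "ty": 141, "tz": 24, "rx": 6.2, "ry": 0.8, "rz": -2.9}, {"gripper": -1, "tx": 9, "ty": 177, "tz": 30, "rx": 7.8, "ry": 0.9, "rz": -3.6}])

```text
t: 9.33
tool_pos: [0.5419, 0.0717, 0.3609]
tool_rot: [0.618, 2.996, 0.383]
wrist_force: [0.3, -0.0, -3.9]
width: 0.0152
```

```bash
python3 - <<'E'
from plan import *
h.st()
h.rowz(np.array([.61,.23,.4]),ori(56.8,7),5,5)
q,m,qs=path(q0,[(np.array([.61,.23,.4]),ori(56.8,7)),hov,ins]);print(m,np.round(qs,2))
E
```

```text
t 9.33 p [0.5419 0.0717 0.3609] F [ 0.3 -0.  -3.9] w 0.0152 q [ 0.96  0.14 -1.13  1.52 -0.09  1.41  1.02]
[-0. 35.  1.] [ 1.5  0.2 -0.8]
[-0. 71.  2.] [ 3.1  0.5 -1.5]
[ -0. 106.   3.] [ 4.6  0.7 -2.3]
[ -0. 141.   5.] [ 6.1  0.9 -3. ]
[ -0. 177.   6.] [ 7.6  1.2 -3.8]
0.28909352697348645 [[ 0.28  0.5  -1.08  1.07  0.38  1.7   0.59]
 [ 0.69 -0.04 -1.12  2.01  0.11  0.63 -0.27]
 [ 0.51  0.29 -1.07  1.99  0.71  0.59 -0.75]]
```

Emit:
carry_out(moves=[{"gripper": -1, "tx": 0, "ty": 35, "tz": 1, "rx": 1.5, "ry": 0.2, "rz": -0.8}, {"gripper": -1, "tx": 0, "ty": 71, "tz": 2, "rx": 3.1, "ry": 0.5, "rz": -1.5}, {"gripper": -1, "tx": 0, "ty": 106, "tz": 3, "rx": 4.6, "ry": 0.7, "rz": -2.3}, {"gripper": -1, "tx": 0, "ty": 141, "tz": 5, "rx": 6.1, "ry": 0.9, "rz": -3}, {"gripper": -1, "tx": 0, "ty": 177, "tz": 6, "rx": 7.6, "ry": 1.2, "rz": -3.8}])

```text
t: 9.75
tool_pos: [0.6067, 0.2204, 0.3976]
tool_rot: [0.529, 3.07, 0.201]
wrist_force: [0.0, -0.6, -1.9]
width: 0.0153
```

```bash
python3 - <<'E'
from plan import *
h.st()
h.rowz(h.W([0,0,.126]),h.RD,10,10)
q,m,qs=path(q0,[hov,ins]);print(m,np.round(qs,2))
E
```

```text
t 9.75 p [0.6067 0.2204 0.3976] F [ 0.  -0.6 -1.9] w 0.0153 q [ 0.32  0.47 -1.07  1.13  0.34  1.65  0.6 ]
[ 4. -6. 18.] [-2.1 -1.8  5.4]
[  8. -12.  36.] [-4.1 -3.7 10.8]
[ 12. -19.  55.] [-6.2 -5.5 16.2]
[ 16. -25.  73.] [-8.3 -7.4 21.6]
[ 20. -31.  91.] [-10.4  -9.2  27. ]
[ 24. -37. 109.] [-12.4 -11.1  32.4]
[ 28. -44. 127.] [-14.5 -12.9  37.8]
[ 32. -50. 146.] [-16.6 -14.8  43.2]
[ 36. -56. 164.] [-18.6 -16.6  48.6]
[ 40. -62. 182.] [-20.7 -18.4  53.9]
0.3278561510013325 [[ 0.64 -0.02 -1.1   2.02  0.16  0.63 -0.33]
 [ 0.46  0.29 -1.04  2.    0.73  0.58 -0.78]]
```

Emit:
carry_out(moves=[{"gripper": -1, "tx": 4, "ty": -6, "tz": 18, "rx": -2.1, "ry": -1.8, "rz": 5.4}, {"gripper": -1, "tx": 8, "ty": -12, "tz": 36, "rx": -4.1, "ry": -3.7, "rz": 10.8}, {"gripper": -1, "tx": 12, "ty": -19, "tz": 55, "rx": -6.2, "ry": -5.5, "rz": 16.2}, {"gripper": -1, "tx": 16, "ty": -25, "tz": 73, "rx": -8.3, "ry": -7.4, "rz": 21.6}, {"gripper": -1, "tx": 20, "ty": -31, "tz": 90, "rx": -10.4, "ry": -9.2, "rz": 27}])

```text
t: 10.17
tool_pos: [0.5803, 0.208, 0.3029]
tool_rot: [1.187, 2.685, 0.419]
wrist_force: [-1.0, 1.2, -1.7]
width: 0.0152
```

```bash
python3 - <<'E'
from plan import *
h.st()
h.rowz(h.W([0,0,.126]),h.RD,5,5)
q,m,qs=path(q0,[hov,ins]);print(m,np.round(qs,2))
E
```

```text
t 10.17 p [0.5803 0.208  0.3029] F [-1.   1.2 -1.7] w 0.0152 q [ 0.62  0.17 -1.1   1.64  0.11  1.1   0.26]
[  3. -11.  16.] [-2.  -1.9  5.3]
[  5. -21.  32.] [-4.1 -3.7 10.7]
[  8. -32.  48.] [-6.1 -5.6 16. ]
[ 11. -43.  64.] [-8.2 -7.4 21.3]
[ 13. -54.  80.] [-10.2  -9.3  26.7]
0.28994040455092884 [[ 0.68 -0.04 -1.12  2.02  0.11  0.63 -0.28]
 [ 0.5   0.29 -1.07  2.    0.71  0.59 -0.76]]
```

Emit:
carry_out(moves=[{"gripper": -1, "tx": 3, "ty": -11, "tz": 16, "rx": -2, "ry": -1.9, "rz": 5.3}, {"gripper": -1, "tx": 5, "ty": -21, "tz": 32, "rx": -4.1, "ry": -3.7, "rz": 10.7}, {"gripper": -1, "tx": 8, "ty": -32, "tz": 48, "rx": -6.1, "ry": -5.6, "rz": 16}, {"gripper": -1, "tx": 11, "ty": -43, "tz": 64, "rx": -8.2, "ry": -7.4, "rz": 21.3}, {"gripper": -1, "tx": 13, "ty": -54, "tz": 79, "rx": -10.2, "ry": -9.3, "rz": 26.7}])

```text
t: 10.58
tool_pos: [0.5554, 0.1968, 0.2106]
tool_rot: [1.703, 2.17, 0.581]
wrist_force: [-0.0, 0.5, -2.3]
width: 0.0153
```

Emit:
carry_out(moves=[{"gripper": -1, "tx": 0, "ty": 0, "tz": 0, "rx": 0, "ry": 0, "rz": 0}, {"gripper": -1, "tx": 0, "ty": 0, "tz": 0, "rx": 0, "ry": 0, "rz": 0}])

```text
t: 10.75
tool_pos: [0.5555, 0.1975, 0.2114]
tool_rot: [1.693, 2.18, 0.577]
wrist_force: [0.8, -0.7, -1.9]
width: 0.0153
```

```bash
python3 - <<'E'
from plan import *
h.st()
h.delta(h.W([0,0,.126]),h.RD)
import cv2
for n in("scene","top"):
    im=h.vision.read_camera(n); cv2.imwrite(f"pics/{n}7.png",im)
    if n=='scene': h.crop(im,250,110,350,210,7,'s7.png')
    else: h.crop(np.clip(im*1.6,0,255).astype(np.uint8),120,110,220,220,6,'t7.png')
E
```

```text
t 10.75 p [0.5555 0.1975 0.2114] F [ 0.8 -0.7 -1.9] w 0.0153 q [ 0.67 -0.05 -1.11  2.01  0.1   0.65 -0.27]
t [ 0.4 -0.5  2.3] r [-0.14  0.01  0.53]
```

View pics/s7.png

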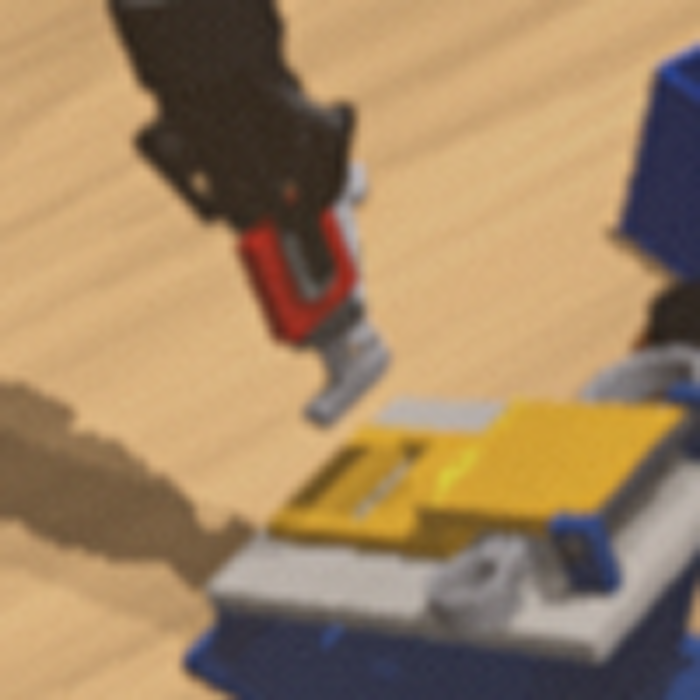

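View pics/t7.png

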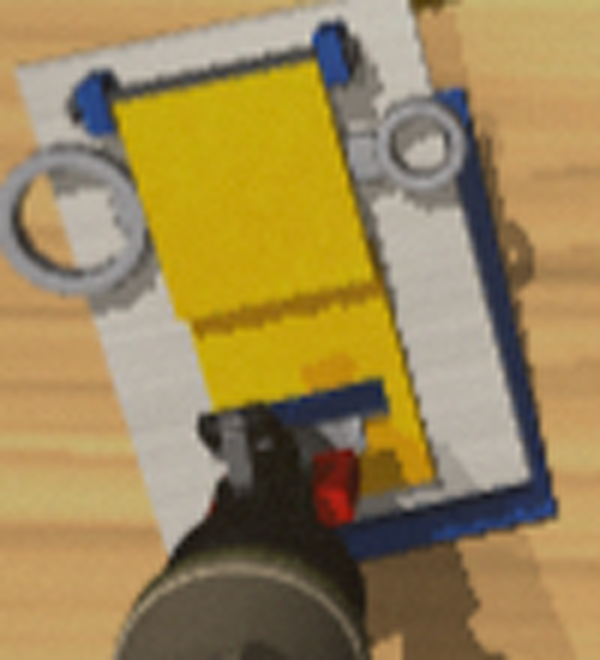

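```bash
cat > ov.py <<'E'
from h import *
def ov(n,src,roi,k,fn,off=(0,0),kz=.0685):
    im=cv2.imread(src); u0,v0,u1,v1=roi
    if n=='top': im=np.clip(im.astype(float)*1.6,0,255).astype(np.uint8)
    c=cv2.resize(im[v0:v1,u0:u1],None,fx=k,fy=k,interpolation=cv2.INTER_CUBIC)
    s=env.get_state();M=R.from_rotvec(s['tool_rot']).as_matrix()
    def B(x,y,z): return s['tool_pos']+M@np.array([x+off[0],y+off[1],kz-z])
    def dot(P,col):
        for q in proj(n,np.array(P)):
            a=((q-[u0,v0]+.5)*k-.5); cv2.circle(c,tuple(int(round(t)) for t in a),2,col,-1)
    m=.001
    dot([B(a*30*m,b*8*m,14*m) for a in(1,-1) for b in(1,-1)],(255,0,255))
    dot([B(a*26*m,b*5*m,0) for a in(1,-1) for b in(1,-1)],(255,255,0))
    dot([B(a*30*m,b*8*m,z*m) for a in(1,-1) for b in(1,-1) for z in(52,112)],(0,255,0))
    dot([W([a*11*m,b*34*m,12*m]) for a in(1,-1) for b in(1,-1)],(255,0,0))
    dot([W([a*m,b*46*m,12*m]) for a in(-45,) for b in(1,-1)],(255,0,0))
    cv2.imwrite('pics/'+fn,c)
if __name__=='__main__':
    ov('scene','pics/scene7.png',(250,110,350,210),7,'ov_s7.png'); ov('top','pics/top7.png',(120,110,220,220),6,'ov_t7.png')
E
python3 ov.py
```

```text
(no output)
```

View pics/ov_s7.png

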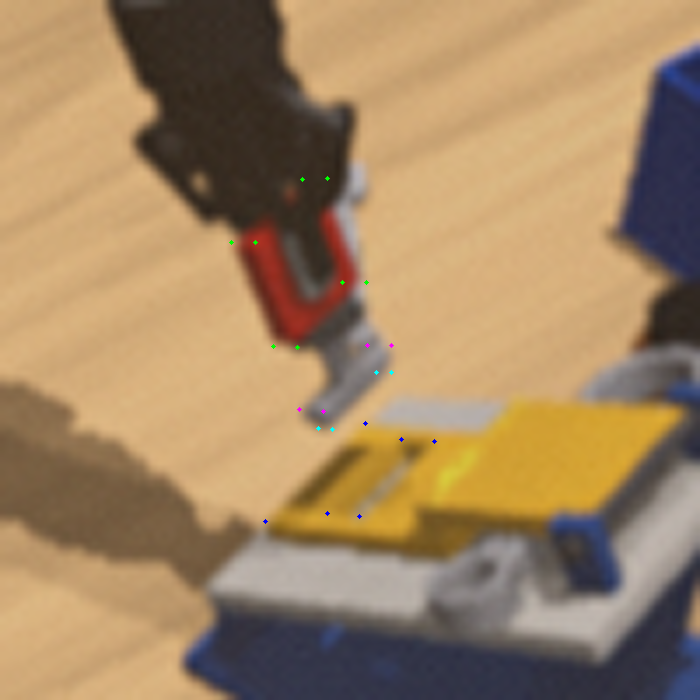

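View pics/ov_t7.png

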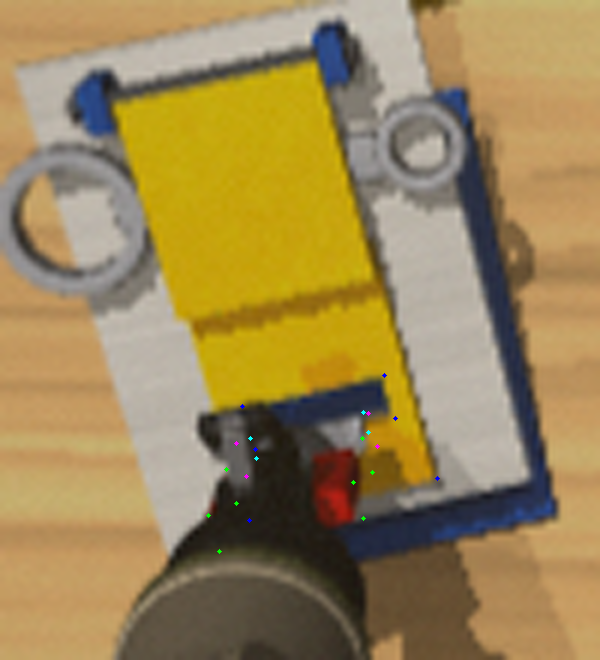

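```bash
python3 - <<'E'
from h import *
delta(W([0,-.003,.088]),RD)
E
```

```text
t [-2.3 -3.6 41.1] r [ 0.06 -0.06  0.42]
```

```bash
python3 - <<'E'
from h import *
st();s=env.get_state();print(s['tool_pos'],W([0,0,.126]),s['joint_velocities'].round(3))
E
```

```text
t 10.85 p [0.5576 0.1978 0.2136] F [ 0.1 -0.8 -1.1] w 0.0152 q [ 0.67 -0.04 -1.11  2.    0.1   0.64 -0.26]
[0.55764831 0.19775965 0.21355874] [0.55601854 0.19807239 0.2091192 ] [ 0.     0.008  0.006 -0.014  0.002 -0.009 -0.021]
```

Emit:
carry_out(moves=[{"gripper": -1, "tx": -2, "ty": -2, "tz": 14, "rx": 0, "ry": 0, "rz": 0.4}, {"gripper": -1, "tx": -2.5, "ty": -2, "tz": 28, "rx": 0, "ry": 0, "rz": 0.4}, {"gripper": -1, "tx": -2.5, "ty": -2, "tz": 40, "rx": 0, "ry": 0, "rz": 0.4}, {"gripper": -1, "tx": -2.5, "ty": -2, "tz": 40, "rx": 0, "ry": 0, "rz": 0.4}, {"gripper": -1, "tx": -2.5, "ty": -2, "tz": 40, "rx": 0, "ry": 0, "rz": 0.4}])

```text
t: 11.27
tool_pos: [0.5756, 0.1998, 0.1767]
tool_rot: [1.707, 2.172, 0.585]
wrist_force: [0.4, 0.4, -1.8]
width: 0.015
```

```bash
python3 - <<'E'
from h import *
from ov import ov
st()
for n in("scene","top"):
    im=vision.read_camera(n); cv2.imwrite(f"pics/{n}8.png",im)
st();delta(W([0,-.003,.088]),RD)
crop(cv2.imread('pics/scene8.png'),265,120,345,200,8,'s8.png')
ov('scene','pics/scene8.png',(265,120,345,200),8,'ov_s8.png',off=(.003,0),kz=.0665)
ov('top','pics/top8.png',(140,150,210,220),9,'ov_t8.png',off=(.003,0),kz=.0665)
E
```

```text
t 11.27 p [0.5756 0.1998 0.1767] F [ 0.4  0.4 -1.8] w 0.015 q [ 0.62  0.11 -1.12  2.01  0.38  0.6  -0.49]
t 11.37 p [0.5755 0.1997 0.1773] F [ 0.2 -0.4 -2.1] w 0.0151 q [ 0.62  0.11 -1.12  2.01  0.38  0.6  -0.49]
t [ 0.  -0.8  0.8] r [ 0.06 -0.06 -0.15]
```

View pics/s8.png

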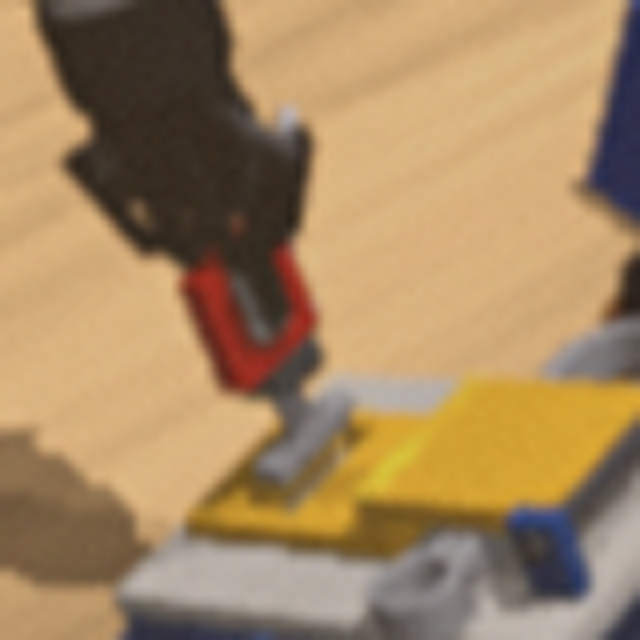

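View pics/ov_s8.png

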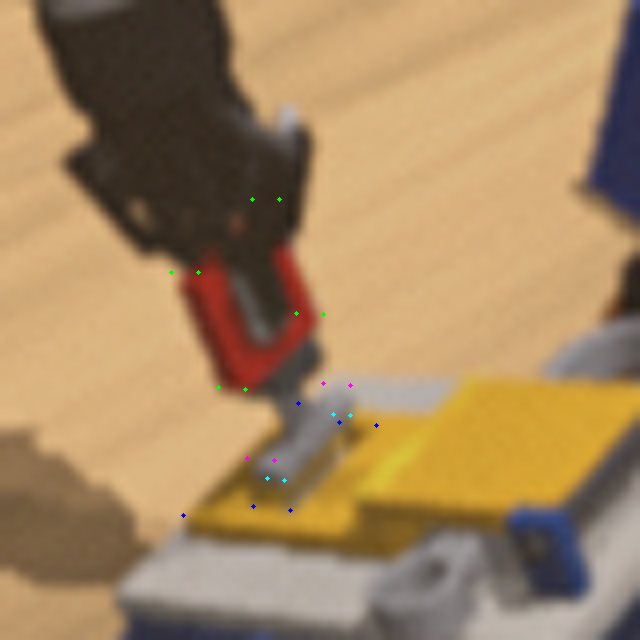

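View pics/ov_t8.png

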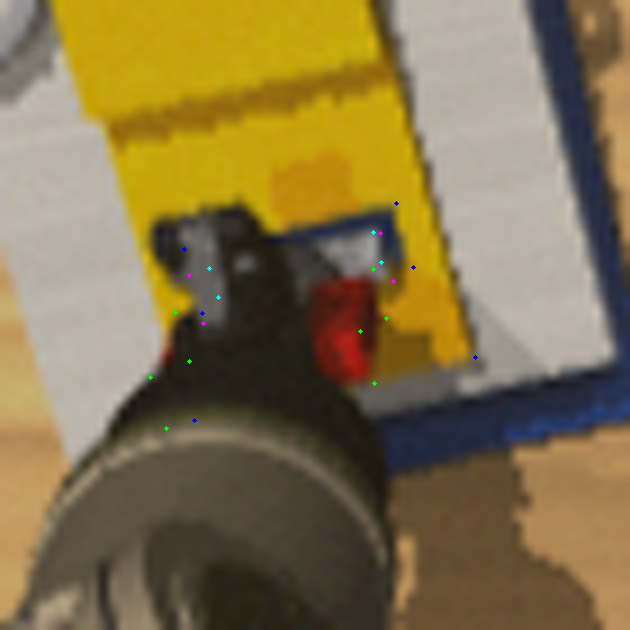

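Emit:
carry_out(moves=[{"gripper": -1, "tx": 0, "ty": -2, "tz": 3, "rx": 0, "ry": 0, "rz": 0}, {"gripper": -1, "tx": 0, "ty": -2, "tz": 6, "rx": 0, "ry": 0, "rz": 0}, {"gripper": -1, "tx": 0, "ty": -2, "tz": 9, "rx": 0, "ry": 0, "rz": 0}, {"gripper": -1, "tx": 0, "ty": -2, "tz": 12, "rx": 0, "ry": 0, "rz": 0}, {"gripper": -1, "tx": 0, "ty": -2, "tz": 14, "rx": 0, "ry": 0, "rz": 0}])

```text
t: 11.78
tool_pos: [0.5801, 0.2005, 0.1626]
tool_rot: [1.707, 2.17, 0.583]
wrist_force: [-0.6, 0.3, -2.9]
width: 0.0154
```

```bash
python3 - <<'E'
from h import *
s=st();M=R.from_rotvec(s['tool_rot']).as_matrix();print('Ftool',(M.T@s['wrist_force']).round(1));delta(W([0,-.003,.088]),RD)
E
```

```text
t 11.78 p [0.5801 0.2005 0.1626] F [-0.6  0.3 -2.9] w 0.0154 q [ 0.58  0.15 -1.09  2.01  0.46  0.59 -0.56]
Ftool [ 0.4 -1.9  2.3]
t [  0.4   2.5 -14.2] r [-0.01 -0.01 -0.18]
```

Emit:
carry_out(moves=[{"gripper": -1, "tx": 0, "ty": 0.5, "tz": 3, "rx": 0, "ry": 0, "rz": 0}, {"gripper": -1, "tx": 0, "ty": 0.5, "tz": 6, "rx": 0, "ry": 0, "rz": 0}, {"gripper": -1, "tx": 0, "ty": 0.5, "tz": 9, "rx": 0, "ry": 0, "rz": 0}, {"gripper": -1, "tx": 0, "ty": 0.5, "tz": 12, "rx": 0, "ry": 0, "rz": 0}])

```text
t: 12.12
tool_pos: [0.5863, 0.2022, 0.1524]
tool_rot: [1.707, 2.17, 0.583]
wrist_force: [0.2, -0.1, -2.6]
width: 0.0154
```

```bash
cat >> h.py <<'E'
def F():
    s=st();M=R.from_rotvec(s['tool_rot']).as_matrix();print('Ftool',(M.T@s['wrist_force']).round(1),'Ttool',(M.T@s['ft_torque']).round(2));delta(W([0,-.003,.0365]),RD)
E
python3 - <<'E'
from h import *
F()
im=vision.read_camera('scene');crop(im,265,120,345,200,8,'s9.png')
im=vision.read_camera('top');crop(np.clip(im*1.6,0,255).astype(np.uint8),140,150,210,220,9,'t9.png')
E
```

```text
t 12.12 p [0.5863 0.2022 0.1524] F [ 0.2 -0.1 -2.6] w 0.0154 q [ 0.54  0.19 -1.06  2.01  0.53  0.58 -0.61]
Ftool [-0.1 -1.2  2.3] Ttool [ 0.85 -0.04  0.04]
t [ 0.2  2.  25.2] r [-0.   -0.02 -0.18]
```

View pics/s9.png

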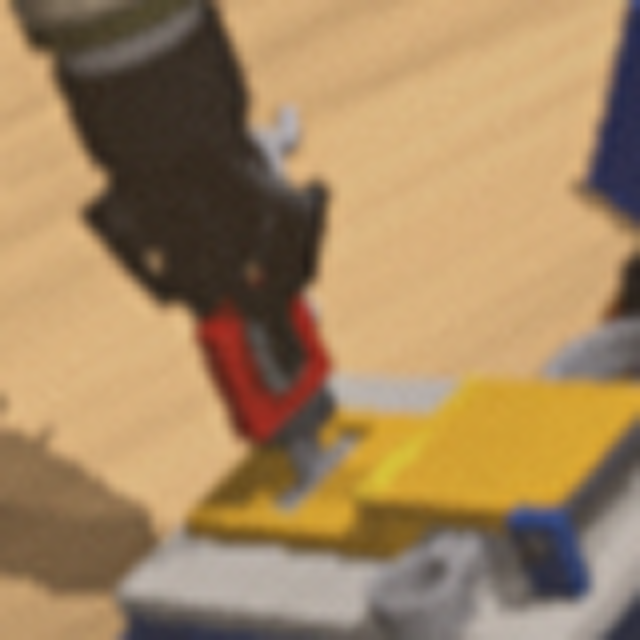

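View pics/t9.png

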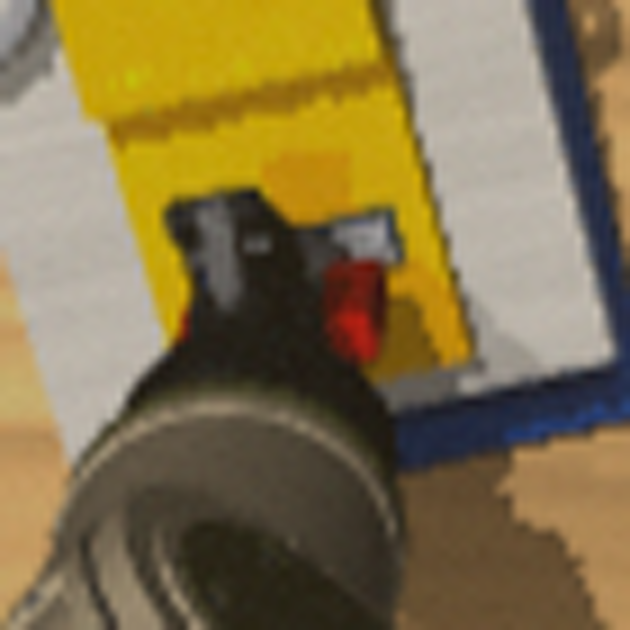

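The head is inside the slot in both views: scene crop (315,470), top crop (365,235). There is no contact force, so I'll keep going down.

Emit:
carry_out(moves=[{"gripper": -1, "tx": 0, "ty": 0.5, "tz": 4, "rx": 0, "ry": 0, "rz": 0}, {"gripper": -1, "tx": 0, "ty": 0.5, "tz": 8, "rx": 0, "ry": 0, "rz": 0}, {"gripper": -1, "tx": 0, "ty": 0.5, "tz": 12, "rx": 0, "ry": 0, "rz": 0}, {"gripper": -1, "tx": 0, "ty": 0.5, "tz": 16, "rx": 0, "ry": 0, "rz": 0}, {"gripper": -1, "tx": 0, "ty": 0.5, "tz": 20, "rx": 0, "ry": 0, "rz": 0}])

```text
t: 12.63
tool_pos: [0.5965, 0.2046, 0.1352]
tool_rot: [1.707, 2.17, 0.583]
wrist_force: [0.2, -0.4, -2.7]
width: 0.0153
```

```bash
python3 -c "
from h import *
F()"
```

```text
t 12.63 p [0.5965 0.2046 0.1352] F [ 0.2 -0.4 -2.7] w 0.0153 q [ 0.48  0.24 -1.01  2.    0.62  0.57 -0.69]
Ftool [-0.5 -1.3  2.4] Ttool [ 0.81 -0.02 -0.03]
t [0.3 1.6 5.1] r [-0.01 -0.01 -0.18]
```

Emit:
carry_out(moves=[{"gripper": -1, "tx": 0, "ty": 0, "tz": 1.5, "rx": 0, "ry": 0, "rz": 0}, {"gripper": -1, "tx": 0, "ty": 0, "tz": 3, "rx": 0, "ry": 0, "rz": 0}, {"gripper": -1, "tx": 0, "ty": 0, "tz": 4, "rx": 0, "ry": 0, "rz": 0}, {"gripper": -1, "tx": 0, "ty": 0, "tz": 4, "rx": 0, "ry": 0, "rz": 0}])

```text
t: 12.97
tool_pos: [0.5983, 0.2052, 0.1321]
tool_rot: [1.707, 2.17, 0.583]
wrist_force: [-0.7, -0.1, -1.7]
width: 0.0151
```

```bash
python3 -c "
from h import *
F()"
```

```text
t 12.97 p [0.5983 0.2052 0.1321] F [-0.7 -0.1 -1.7] w 0.0151 q [ 0.47  0.25 -1.    2.    0.64  0.56 -0.7 ]
Ftool [ 0.  -1.5  1.1] Ttool [ 0.83 -0.07 -0.01]
t [0.2 1.5 1.5] r [ 0.   -0.02 -0.18]
```

Emit:
carry_out(moves=[{"gripper": -1, "tx": 0, "ty": 0, "tz": 1.5, "rx": 0, "ry": 0, "rz": 0}, {"gripper": -1, "tx": 0, "ty": 0, "tz": 3, "rx": 0, "ry": 0, "rz": 0}, {"gripper": -1, "tx": 0, "ty": 0, "tz": 3, "rx": 0, "ry": 0, "rz": 0}])

```text
t: 13.22
tool_pos: [0.5993, 0.2056, 0.1309]
tool_rot: [1.705, 2.169, 0.58]
wrist_force: [-28.6, -10.1, 26.9]
width: 0.0155
```

```bash
python3 -c "
from h import *
F()"
```

```text
t 13.22 p [0.5993 0.2056 0.1309] F [-28.6 -10.1  26.9] w 0.0155 q [ 0.46  0.26 -1.    2.    0.65  0.57 -0.71]
Ftool [ -3.1 -12.7 -38.4] Ttool [ 3.05 -0.84  0.09]
t [ 0.   1.1 -0.1] r [-0.    0.14 -0.11]
```

Emit:
carry_out(moves=[{"gripper": -1, "tx": 0, "ty": 0, "tz": -1.5, "rx": 0, "ry": 0, "rz": 0}, {"gripper": -1, "tx": 0, "ty": 0, "tz": -2, "rx": 0, "ry": 0, "rz": 0}, {"gripper": -1, "tx": 0, "ty": 0, "tz": -2, "rx": 0, "ry": 0, "rz": 0}])

```text
t: 13.47
tool_pos: [0.5989, 0.2052, 0.1316]
tool_rot: [1.707, 2.169, 0.584]
wrist_force: [0.5, 0.5, -3.2]
width: 0.0155
```

```bash
python3 - <<'E'
from plan import *
h.F()
p=h.env.get_state()['tool_pos']-db
for sg in(1,-1):
    q,m,qs=path(q0,[(p,h.RD@rot('z',sg*a*np.pi/180)) for a in(45,90)]);print(sg,m,np.round(qs,2))
E
```

```text
t 13.47 p [0.5989 0.2052 0.1316] F [ 0.5  0.5 -3.2] w 0.0155 q [ 0.46  0.25 -1.    2.    0.64  0.56 -0.7 ]
Ftool [ 0.4 -1.1  3.1] Ttool [ 0.87 -0.05 -0.03]
t [0.3 1.2 0.7] r [ 0.04 -0.   -0.18]
1 0.40874662822678864 [[ 0.34  0.21 -0.86  2.01  0.56  0.54 -1.43]
 [ 0.22  0.19 -0.73  2.01  0.5   0.52 -2.18]]
-1 0.17737971765276495 [[ 0.58  0.32 -1.15  1.99  0.75  0.61  0.01]
 [ 0.68  0.41 -1.29  1.99  0.89  0.68  0.7 ]]
```

Free again with the collar just above the strap. Next I'll turn +90° about the bolt's axis.

Emit:
carry_out(moves=[{"gripper": -1, "tx": 0, "ty": -0.4, "tz": 0, "rx": 0, "ry": 0, "rz": 7}, {"gripper": -1, "tx": 0.1, "ty": -0.8, "tz": 0, "rx": 0, "ry": 0, "rz": 14}, {"gripper": -1, "tx": 0.2, "ty": -1.2, "tz": 0, "rx": 0, "ry": 0, "rz": 21}, {"gripper": -1, "tx": 0.4, "ty": -1.6, "tz": 0, "rx": 0, "ry": 0, "rz": 28}, {"gripper": -1, "tx": 0.6, "ty": -2, "tz": 0, "rx": 0, "ry": 0, "rz": 35}])

```text
t: 13.88
tool_pos: [0.597, 0.2052, 0.1302]
tool_rot: [2.378, 1.612, 0.722]
wrist_force: [0.1, 0.3, -2.6]
width: 0.0152
```

```bash
python3 -c "
from h import *
F()"
```

```text
t 13.88 p [0.597  0.2052 0.1302] F [ 0.1  0.3 -2.6] w 0.0152 q [ 0.37  0.22 -0.89  2.01  0.57  0.54 -1.28]
Ftool [-0.4 -1.1  2.3] Ttool [ 0.63 -0.47 -0.03]
t [1.9 2.9 0.4] r [-0.000e+00 -1.000e-02 -3.555e+01]
```

Emit:
carry_out(moves=[{"gripper": -1, "tx": 0, "ty": -0.4, "tz": 0, "rx": 0, "ry": 0, "rz": 7}, {"gripper": -1, "tx": 0.1, "ty": -0.8, "tz": 0, "rx": 0, "ry": 0, "rz": 14}, {"gripper": -1, "tx": 0.2, "ty": -1.2, "tz": 0, "rx": 0, "ry": 0, "rz": 21}, {"gripper": -1, "tx": 0.4, "ty": -1.6, "tz": 0, "rx": 0, "ry": 0, "rz": 28}, {"gripper": -1, "tx": 0.6, "ty": -2, "tz": 0, "rx": 0, "ry": 0, "rz": 35}])

```text
t: 14.3
tool_pos: [0.5956, 0.2064, 0.1296]
tool_rot: [2.884, 0.861, 0.805]
wrist_force: [-1.4, -1.6, -0.9]
width: 0.0154
```

```bash
python3 -c "
from h import *
F()"
```

```text
t 14.3 p [0.5956 0.2064 0.1296] F [-1.4 -1.6 -0.9] w 0.0154 q [ 0.27  0.2  -0.79  2.02  0.52  0.52 -1.86]
Ftool [-2.2  0.5 -0.1] Ttool [ 0.09 -0.91  0.04]
t [3.9 3.2 0.4] r [-0.000e+00  1.000e-02 -7.054e+01]
```

Emit:
carry_out(moves=[{"gripper": -1, "tx": 0, "ty": -0.4, "tz": 0, "rx": 0, "ry": 0, "rz": 7}, {"gripper": -1, "tx": 0.1, "ty": -0.8, "tz": 0, "rx": 0, "ry": 0, "rz": 14}, {"gripper": -1, "tx": 0.2, "ty": -1.1, "tz": 0, "rx": 0, "ry": 0, "rz": 19.5}, {"gripper": -1, "tx": 0.2, "ty": -1.1, "tz": 0, "rx": 0, "ry": 0, "rz": 19.5}])

```text
t: 14.63
tool_pos: [0.5951, 0.2074, 0.1295]
tool_rot: [-2.955, -0.359, -0.791]
wrist_force: [-1.4, -1.4, -0.8]
width: 0.0153
```

```bash
python3 -c "
from h import *
F()
im=vision.read_camera('scene');crop(im,265,120,345,200,8,'s10.png')
im=vision.read_camera('top');crop(np.clip(im*1.6,0,255).astype(np.uint8),140,150,210,220,9,'t10.png')
"
```

```text
t 14.63 p [0.5951 0.2074 0.1295] F [-1.4 -1.4 -0.8] w 0.0153 q [ 0.22  0.19 -0.74  2.02  0.5   0.52 -2.18]
Ftool [-1.8  1.  -0.1] Ttool [-0.15 -0.96  0.01]
t [5.1 2.7 0.4] r [ 0.000e+00  3.000e-02 -8.995e+01]
```

View pics/s10.png

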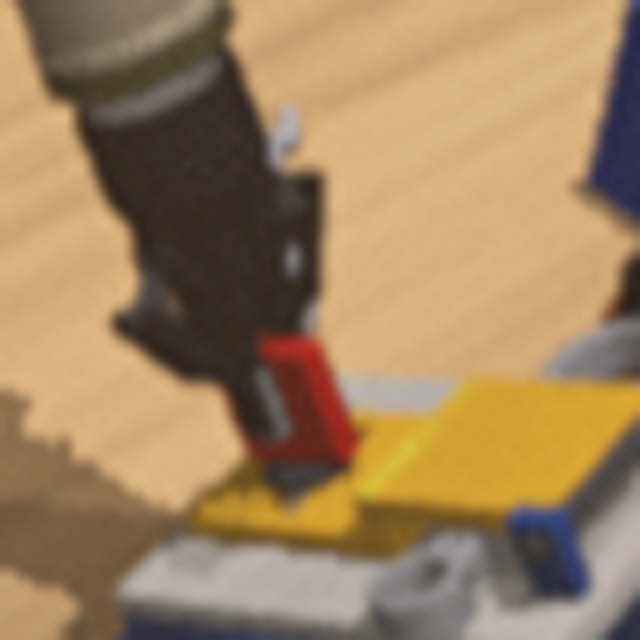

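Emit:
carry_out(moves=[{"gripper": -1, "tx": 0, "ty": 0, "tz": 0.5, "rx": 0, "ry": 0, "rz": 0}, {"gripper": -1, "tx": 0, "ty": 0, "tz": 0.5, "rx": 0, "ry": 0, "rz": 0}, {"gripper": -0.4, "tx": 0, "ty": 0, "tz": 0.5, "rx": 0, "ry": 0, "rz": 0}, {"gripper": 0.3, "tx": 0, "ty": 0, "tz": 0.5, "rx": 0, "ry": 0, "rz": 0}, {"gripper": 0.7, "tx": 0, "ty": 0, "tz": 0.5, "rx": 0, "ry": 0, "rz": 0}])

```text
t: 15.15
tool_pos: [0.5957, 0.2081, 0.1296]
tool_rot: [-2.954, -0.368, -0.794]
wrist_force: [0.6, 0.9, -0.4]
width: 0.0488
```

Emit:
carry_out(moves=[{"gripper": 0.8, "tx": 0, "ty": 0, "tz": 0, "rx": 0, "ry": 0, "rz": 0}, {"gripper": 0.8, "tx": 0, "ty": 0, "tz": 0, "rx": 0, "ry": 0, "rz": 0}, {"gripper": 0.8, "tx": 0, "ty": 0, "tz": 0, "rx": 0, "ry": 0, "rz": 0}])

```text
t: 15.4
tool_pos: [0.5954, 0.2079, 0.1293]
tool_rot: [-2.954, -0.366, -0.792]
wrist_force: [-0.2, -0.6, 0.3]
width: 0.0769
```

```bash
python3 -c "
from h import *
F()
im=vision.read_camera('scene');crop(im,265,120,345,200,8,'s11.png')
"
```

```text
t 15.4 p [0.5954 0.2079 0.1293] F [-0.2 -0.6  0.3] w 0.0769 q [ 0.22  0.19 -0.74  2.02  0.5   0.52 -2.18]
Ftool [-0.2  0.5 -0.5] Ttool [ 0.02 -0.52 -0.02]
t [4.8 3.2 0.1] r [-1.000e-02 -3.000e-02 -8.967e+01]
```

View pics/s11.png

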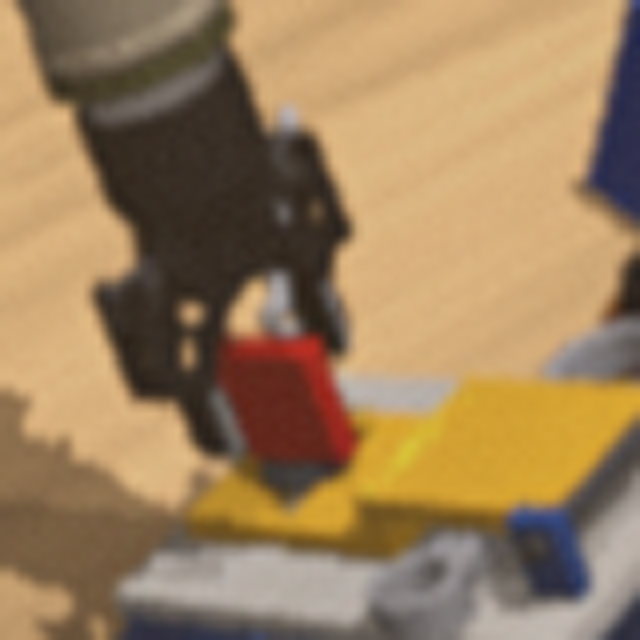

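The gripper is open and the bolt stands in place at crop (290,410). Next I'll retreat straight back along the tool axis.

Emit:
carry_out(moves=[{"gripper": 0.8, "tx": 0, "ty": 0, "tz": -15, "rx": 0, "ry": 0, "rz": 0}, {"gripper": 0.8, "tx": 0, "ty": 0, "tz": -40, "rx": 0, "ry": 0, "rz": 0}, {"gripper": 0.8, "tx": 0, "ty": 0, "tz": -70, "rx": 0, "ry": 0, "rz": 0}, {"gripper": 0.8, "tx": 0, "ty": 0, "tz": -95, "rx": 0, "ry": 0, "rz": 0}, {"gripper": 0.8, "tx": 0, "ty": 0, "tz": -120, "rx": 0, "ry": 0, "rz": 0}])

```text
t: 15.87
tool_pos: [0.5363, 0.1938, 0.2342]
tool_rot: [-2.954, -0.367, -0.793]
wrist_force: [0.2, -0.2, -0.3]
width: 0.0764
```

```bash
python3 - <<'E'
from plan import *
import cv2
h.st()
# clear the top view: move toward robot/right
p=np.array([.45,0.02,.32]); M=R.from_rotvec(h.env.get_state()['tool_rot']).as_matrix()
h.rowz(p,M,6,6)
q,m,qs=path(q0,[(p,M)]);print(m,np.round(qs,2))
E
```

```text
t 15.87 p [0.5363 0.1938 0.2342] F [ 0.2 -0.2 -0.3] w 0.0764 q [ 0.36 -0.14 -0.79  2.03  0.01  0.69 -1.78]
[-11.  25. -23.] [0. 0. 0.]
[-22.  49. -46.] [0. 0. 0.]
[-33.  74. -69.] [0. 0. 0.]
[-44.  98. -91.] [0. 0. 0.]
[ -55.  123. -114.] [0. 0. 0.]
[ -66.  148. -137.] [0. 0. 0.]
0.036796229220318666 [[ 0.33 -0.46 -0.29  2.11 -0.32  0.98 -1.18]]
```

Emit:
carry_out(moves=[{"gripper": 0.8, "tx": -5, "ty": 25, "tz": -23, "rx": 0, "ry": 0, "rz": 0}, {"gripper": 0.8, "tx": -8, "ty": 49, "tz": -44, "rx": 0, "ry": 0, "rz": 0}, {"gripper": 0.8, "tx": -10, "ty": 74, "tz": -62, "rx": 0, "ry": 0, "rz": 0}, {"gripper": 0.8, "tx": -12, "ty": 98, "tz": -75, "rx": 0, "ry": 0, "rz": 0}, {"gripper": 0.8, "tx": -12, "ty": 98, "tz": -75, "rx": 0, "ry": 0, "rz": 0}])

```text
t: 16.28
tool_pos: [0.5151, 0.0822, 0.295]
tool_rot: [-2.956, -0.359, -0.799]
wrist_force: [1.5, 0.0, -0.1]
width: 0.0767
```

```bash
python3 - <<'E'
from h import *
st()
for n in("scene","top"):
    im=vision.read_camera(n); cv2.imwrite(f"pics/{n}12.png",im)
a=cv2.imread('pics/scene12.png');b=np.clip(cv2.imread('pics/top12.png').astype(float)*1.6,0,255).astype(np.uint8)
cv2.imwrite('pics/e12.png',np.hstack([cv2.resize(a[135:225,270:360],None,fx=4.4,fy=5,interpolation=2),cv2.resize(b[130:220,120:210],None,fx=4.4,fy=5,interpolation=2)]))
crop(b,0,0,512,384,1,'top12b.png')
E
```

```text
t 16.28 p [0.5151 0.0822 0.295 ] F [ 1.5  0.  -0.1] w 0.0767 q [ 0.36 -0.31 -0.49  2.05 -0.25  0.85 -1.36]
```

View pics/e12.png

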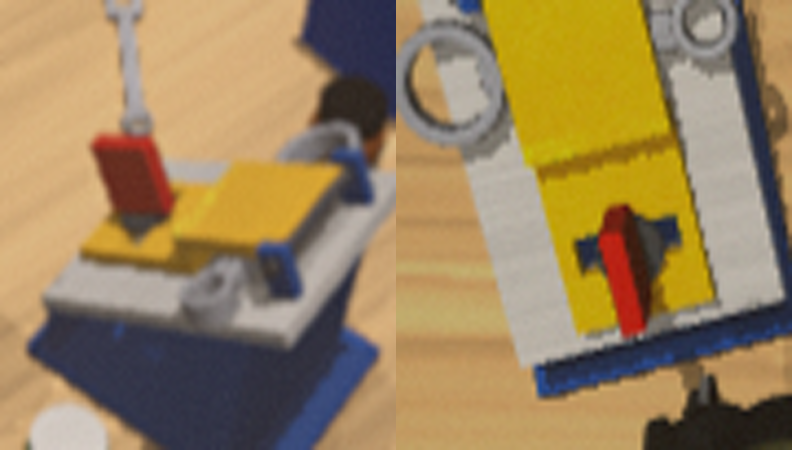

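View pics/top12b.png

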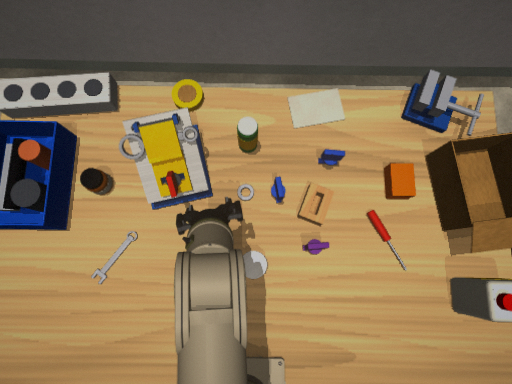

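```bash
python3 - <<'E'
from h import *
t=cv2.imread('pics/top12.png');h=cv2.cvtColor(t,cv2.COLOR_BGR2HSV)
m=(((h[...,0]<6)|(h[...,0]>174))&(h[...,1]>180)&(h[...,2]>100)).astype(np.uint8); m[:, :150]=0;m[:,200:]=0;m[:150]=0;m[215:]=0
c=max(cv2.findContours(m,0,2)[0],key=cv2.contourArea);r=cv2.minAreaRect(c);print(r)
for q in cv2.boxPoints(r):
    d=onplane('top',*q,O+Z*.080,Z)-O;print((np.array([d@X,d@Y])*1000).round(1))
E=lambda x,y:(270+(x+.5)/4.4-.5,135+(y+.5)/5-.5)
for q in ((92,138),(112,150),(163,143),(143,135)):
    d=onplane('scene',*E(*q),O+Z*.080,Z)-O;print('scene',(np.array([d@X,d@Y])*1000).round(1))
im=cv2.imread('pics/scene12.png');
def dots(pts,n,img):
    for p in proj(n,np.array([W(x) for x in pts])): cv2.circle(img,tuple(int(round((a+.5)*6)) for a in p),2,(0,255,0),-1)
for n,fn,roi in(('scene','scene12',(275,145,340,200)),('top','top12',(140,150,205,215))):
    img=cv2.imread(f'pics/{fn}.png'); img=cv2.resize(img,None,fx=6,fy=6,interpolation=2)
    if n=='top': img=np.clip(img*1.6,0,255).astype(np.uint8)
    dots([[a,b,z] for a in(-.03,.03) for b in(-.008,.008) for z in(.02,.08)],n,img)
    u0,v0,u1,v1=[6*k for k in roi]; cv2.imwrite(f'pics/{n}13.png',img[v0:v1,u0:u1])
a,b=cv2.imread('pics/scene13.png'),cv2.imread('pics/top13.png'); a=cv2.copyMakeBorder(a,0,390-a.shape[0],0,0,0)
cv2.imwrite('pics/e13.png',np.hstack([a,b]))
E
```

```text
((170.8789825439453, 186.38853454589844), (20.203107833862305, 4.627527713775635), 73.61045837402344)
[25.1  6.5]
[26.  -5.7]
[-30.6  -6.5]
[-31.5   6. ]
scene [-32.1  -3.3]
scene [  0.2 -16.6]
scene [44.4 -4.4]
scene [17.5  3.9]
```

View pics/e13.png

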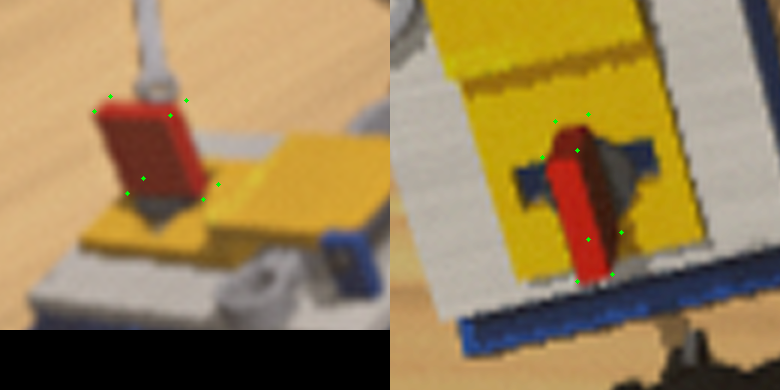

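```bash
python3 -c "
from h import *
st(); print(env.sign_off())"
```

```text
t 16.38 p [0.5145 0.0864 0.2928] F [ 0.3 -0.3  0.5] w 0.0767 q [ 0.36 -0.3  -0.49  2.05 -0.25  0.85 -1.37]
the job is handed in; nothing more can be done
None
```

The job is handed in at about 16.4 s. The strap is down, and the red T-bolt is through both slots, turned a quarter turn and released.

**Strap:** I pushed it down with shut fingers until it met the end stop at about 42 N. The pictures afterwards show it flat.

**Bolt insertion:** I gripped the bolt by its handle and lowered it through both slots until the collar met the strap, at about 38 N. The tool was then within 0.1 mm of the expected collar depth. I backed off slightly, turned the bolt 90° about its own axis, let go and pulled back.

**Last checks:**
- **Top view:** the handle top lies at deck x about -3 mm, y about 0, within about 1° of the deck's x. Its length reads 57 mm against 60 mm.
- **Projection:** the handle corners projected for the nominal pose fall on the handle in both views.
- **Contact:** the gripper is open, and the wrist force is below 1 N.
- **Other things:** those visible in the top view look unmoved. The arm partly hid the piston, but the part that shows is in place.

**Disagreements and trouble:**
- The two cameras differed by up to 6 mm, so I used averages and close-up looks before inserting the bolt.
- A rough scene-camera reading of the handle-top corners at the end did not give a consistent rectangle. I relied on the top view and the projection instead.
- While carrying the bolt, joint 3 reached about -1.47 rad, the end of its range. I backed out and took another route, which kept the joints well inside their limits.

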